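# Clamp a tube in the orbital-weld alignment fixture

## Robot

A 6-joint arm with a two-finger parallel gripper is mounted at the origin on the work surface. World frame = base frame: x ahead of the robot, y to its left, z up, the work surface at z = 0. Lengths are in mm, angles in rad, forces in N, time in s.
With the tool pointing down it reaches from about 300 to 775 mm from the base axis. Payload 14.6 kg.
Tool frame: the origin (TCP) lies on the centre line of the jaws, within the pads' length; the fingertips stand manip.tcp_to_tips ahead of it and the grasp point (between the pads) lies 5 mm behind it (manip.tcp_to_tips is the distance from the TCP to the fingertips, in mm); z points along the fingers, y is the direction in which the jaws open and shut (so a half turn about z gives the same grasp; the last joint's range is limited). The gripper opens to 94 mm and grips with 3 to 60 N. Pads are 16 mm wide; open, the fingers measure 119 mm over their backs; the gripper's body (75 mm by 177 mm) begins 78 mm behind the grasp point.
Start: joints at [1.235, 0.3, 1.521, -0, 1.321, -0.067], TCP at [146.064, 530.24, 179.546] pointing down, gripper open.
Joint ranges: [-3.03, 3.03], [-0.79, 2.21], [0.23, 2.52], [-1.04, 4.18], [0, 3.07], [-2.55, 2.55]. Speed limits (rad/s): [2.22, 2.22, 2.57, 3.14, 3.14, 3.14].

## Interface

Orientations are given as [roll, pitch, yaw] about the fixed x, y, z axes, in that order (R = Rz(yaw) Ry(pitch) Rx(roll)).
In Python, from cell import manip, optics, workorder gives the robot as it stands. The module is installed in compiled form; this text tells all that it offers.
- The arm moves only by the tool jog_arm, never from a script. Its argument "deltas" is text: rows parted by semicolons, each of 5 numbers parted by spaces: the shift along the tool's x, y, z in mm, then the turn about the tool's z in rad, then the finger opening in mm, from 0 to 94. In form: tx ty tz twist grip; .... A call has exactly 10 rows; each row is the pose to reach, as a shift and turn from the pose commanded when the call began, along the tool's axes at that moment; what a row does not reach only later rows make up. A row lasts 1/8 s, in which the tool goes at most 62.5 mm and 10.7 degrees, less where a joint would pass 70% of its speed; a pose out of reach is approached as far as the arm can. A call with a gripper value outside its range is refused whole. The fingers move at their own pace and stop on an object; "squeeze" is the grip in N (left out, the last holds). Time passes only in rows, so rows that repeat a pose let the fingers close, or fill a call up. It gives the time, the measured TCP pose, the force and the opening at its end, in the units of the state.
- manip.read_state(): the state, without advancing time (a new reading comes with each control period).
- optics.camera(name): name is "scene" or "side" or "wrist"; returns (picture, depth): 400x640x3 uint8, red, green, blue; 400x640 float32, mm along the optical axis (not along the pixel's ray), 0 where there is no reading.
- optics.get_calibration(name): a dict with "intrinsics" (3x3 intrinsics, pixels), "R" (3x3) and "t" (3): a world point X has camera coordinates R X + t; the wrist camera has in their place "hand_eye" (4x4, takes a point from camera to tool coordinates, whose origin is the TCP and whose axes are the flange's). Camera axes: x right, y down, z forward; pixel columns grow to the right and rows downward; lengths in mm; the calibration is good to about 2 mm. The wrist camera is an equidistant fisheye: a pixel r from the principal point sees the ray r / f radians off the axis. A picture is of the moment at which its call begins: read the wrist's pose just before it. get_calibration takes no time and is no camera call.
- workorder.sign_off(): hands the job in, once; it reports no verdict.
The state is a dict: "clock": time; "joints": joint angles; "qd": joint speeds; "effort": joint torques, N m; "eef_pos": TCP position; "eef_rot": TCP orientation; "wrist_force": force on the tool from outside, world axes, zero at the start; "moment": the same for the moment, N m; "finger_gap": finger opening in mm.
Only numpy, scipy, OpenCV 4.12 (cv2) and the standard library are available. Lean on these libraries where they do the work, as an engineer would, in place of code of your own. Each camera call takes 0.05 s, during which the arm holds its last target.

## Task

Get the loose tube ready for welding: lift it off its rest and lay it in the open side of the leaning alignment fixture, on the lower jaw and the end support, with its plain end butted up against the end of the piece already clamped in the other side. Do not drop or ram it. Once you have let go of the tube, swing the hinged cap shut over it and turn the cap's wing knob clockwise until it clicks past its detent and stays there. Leave the gauge, the wrench and the jar where they stand.

Things in the scene. Friction and masses are not known exactly. Their poses are not given: they have to be found in the camera images.
- tube: loose stainless tube, 25.4 mm in diameter, 215 mm long, 0.2 to 0.4 kg, level on the tube rest. Origin: centre of its plain square-cut end; it runs from there along its own -y, so +y points out of the plain end. From 183 to 215 mm it is a hexagonal nut, 38 mm across flats. May be rolled about its own y in any way; balances 120 to 130 mm from the plain end
- tube_grip (a point): point on the tube's axis 118 mm from the plain end (tube's own y = -0.118), clear to be gripped across its diameter both on the rest and in the fixture
- tube_rest: low grey stand fixed to the bench, with two black V-notched uprights 8 mm thick, 96 mm apart between centres along its y, which carry the loose tube's axis 55 mm above the bench, plain end to +y. Origin: under the middle of its base plate (70 mm in x, 150 mm in y, 8 mm thick). Between the uprights nothing stands higher than 8 mm
- fixture: tube alignment fixture fixed to the bench: base plate 150 by 300 mm, a rail and two clamps side by side, leaning 30 degrees so that they face up and towards the robot. Own z vertical, y along the tubes, x away from the robot. Lean directions in its axes: u, up the slope = (0.866, 0, 0.5); n, straight out of the clamps = (-0.5, 0, 0.866). Origin: on the bench under the weld point
- weld_point (a point): where the tubes meet, 125 mm above the bench: centre of the cut end of the short tube fixed in the shut and locked +y clamp. Axes as the fixture's. The loose tube's plain end belongs here, the tube running along -y; seated in both Vs its axis passes through this point
- lower_jaw (a point): the open (-y) clamp's lower jaw: this point is on the seated tube's axis, midway along the jaw, 48 mm from the weld point along -y. The jaw is a V, 70 degrees between its flanks, opening along n, 40 mm wide along y, reaching to 1 mm below the tube's axis. Its metal stands 57 mm in front of and 42 mm behind the axis along u
- end_support (a point): the end support: this point is on the seated tube's axis, 168 mm from the weld point along -y. A V plate like the jaw's, 8 mm wide along y. Between jaw and support a rail 30 mm wide lies 48 mm below the tube's axis along n; nothing else is there
- clamp_cap (a joint): angle of the open clamp's hinged cap: 0 shut; starts 1.65 to 1.95 rad open, about upright, behind the tube's place. Shuts towards the robot. The stiff hinge (0.22 N m) holds it wherever it is left, also shut. It shuts fully only while the knob is at 0 to 0.3 (turned further, its T-bolt strikes the keeper); with the knob at its click it is locked
- cap_hinge (a point): the cap's hinge axis, 36 mm from the seated tube's axis along u, at the middle of the cap (48 mm from the weld point along -y). Axes turn with the cap: y along the hinge, -x from hinge to tab, z out of the outer face; when shut x = u and z = n. The cap is 40 mm wide; its outer face is at z = 22 mm
- cap_tab (a point): point on the outer (when shut: upper) face of the flat steel closing tab at the cap's free edge: 108 mm from the hinge along the cap's -x, 12 mm along its z, 10 mm from the tab's tip. Tab 24 mm wide, 28 mm long, 8 mm thick. Axes as cap_hinge's. Push here along -z to shut the cap
- clamp_knob (a joint): turn of the wing knob on the open clamp's cap, growing clockwise seen from outside (above). Starts at 0 to 0.25 rad; turns almost freely to 0.35, then is stiff (about 0.2 N m), gives at about 1.0 (the detent) and snaps by itself into its seat, a stop at 1.40 (the click). Let go before 1.0 it turns back
- knob_grip (a point): centre of that knob's wing, on its axis: 74 mm from the hinge along the cap's -x, 49 mm along its z. Axes turn with the knob: z its axis, out of the cap; y along the wing, x across it. Wing 50 mm long, 12 mm thick, 26 mm high (13 mm above and below this point), on a thin neck; a 24 mm round collar is 20 mm and the cap's face 27 mm below. Along the tubes at 0, nearly square to them at the click
- dial_gauge: bystander: upright digital gauge on a steel foot 45 by 60 mm, 152 mm high; origin under its foot
- wrench: bystander: open-ended wrench, 200 mm long, lying flat; origin under its middle
- electrode_jar: bystander: small jar, 48 mm in diameter, 75 mm high; origin under its bottom
Not all that is in view belongs to the job. Leave any blue or pink look-alike of the tube alone.

How it is judged (in metres and radians):
On the way, in this order (a step that is already met when the one before it is completed fails the run):
1. the tube lies in the open jaw and on the end support, its plain end butted against the clamped piece, let go, with the cap still open (y of tube in the frame of weld_point above -0.003 m and distance between tube and weld_point below 0.006 m and angle between the y axis of tube and the y axis of fixture, either way round below 0.03 rad and contact force between the fingers and tube below 0.1 N and linear speed of tube below 0.02 m/s and value of joint clamp_cap above 1 rad), for 0.2 s.
2. the cap is shut, the knob not yet past its detent (value of joint clamp_cap below 0.04 rad and value of joint clamp_knob below 0.9 rad), for 0.1 s.
3. the knob has clicked past its detent (value of joint clamp_knob above 1.2 rad), for 0.1 s.
At the end, for the whole second after the job is handed in: Tube at rest in the lower jaw and on the end support, along the fixture's y within 0.03 rad, plain end within 3 mm of the clamped piece's end along y and within 6 mm of the weld point overall; cap shut (below 0.04 rad); knob in its click seat (above 1.2 rad) (y of tube in the frame of weld_point above -0.003 m and distance between tube and weld_point below 0.006 m and angle between the y axis of tube and the y axis of fixture, either way round below 0.03 rad and linear speed of tube below 0.02 m/s and value of joint clamp_cap below 0.04 rad and value of joint clamp_knob above 1.2 rad); the robot touches nothing.
It fails at once if the tube is rammed into the fixture (more than 80 N between them) (contact force between tube and fixture above 80 N).
It fails at once if the tube is dropped or knocked (moves faster than 0.4 m/s, a free fall of 8 mm, with no finger on it) (linear speed of tube above 0.4 m/s and contact force between the fingers and tube below 0.1 N).
It fails at once if the dial gauge is pushed more than 20 mm or tipped (distance of dial_gauge from where it was at the start of the episode above 0.02 m or angle between dial_gauge's own z axis and vertical above 0.3 rad).
It fails at once if the wrench is pushed more than 20 mm (distance of wrench from where it was at the start of the episode above 0.02 m).
It fails at once if the jar is pushed more than 20 mm or tipped (distance of electrode_jar from where it was at the start of the episode above 0.02 m or angle between electrode_jar's own z axis and vertical above 0.3 rad).
It also fails if it takes over 64 s, if anything falls off the work surface, if the arm or the gripper's body presses on something with over 40 N, if the wrist force passes 120 N, or if a joint passes its speed limit or range.

## Working session

There is one attempt and no reset: what is moved stays moved. The work goes in short steps, Python scripts to look and compute and a tool call to move; the robot and the scene stay as the last step left them, time stands still between calls to the robot, and variables do not carry over. Pictures are saved under pics/ and viewed, and the job is handed in when it is done.

Besides the shell and the picture viewer there is one more tool, called after ">>>" as a command line: name --argument value ..., lists and objects as JSON in quotes. jog_arm: Moves the arm, as the interface text tells. Its arguments: {"type":"object","properties":{"deltas":{"type":"string"},"squeeze":{"type":"number"}},"required":["deltas"]}

```bash
ls; mkdir -p pics; python3 - <<'E'
from cell import manip, optics, workorder
import cv2,numpy as np
print(manip.read_state()); print(manip.tcp_to_tips)
for n in ("scene","side","wrist"):
    p,d=optics.camera(n); cv2.imwrite(f"pics/{n}0.png",p[:,:,::-1]); np.save(f"pics/{n}0.npy",d)
    c=optics.get_calibration(n); print(n,{k:np.round(v,4).tolist() if not isinstance(v,str) else v for k,v in c.items()})
E
```

```text
pics
{'clock': 0.0, 'joints': array([ 1.23537420e+00,  3.00477313e-01,  1.52155446e+00, -1.22480244e-06,
        1.32069923e+00, -6.66023816e-02]), 'qd': array([ 0.00016123,  0.00065699, -0.00080107,  0.00152349, -0.00385817,
        0.00045866]), 'effort': array([ 8.42985246e-04, -5.31793141e+01, -3.52760231e+01,  7.09509733e-02,
        2.40444025e-02, -5.14105716e-05]), 'eef_pos': array([145.98818999, 529.9793234 , 178.99419804]), 'eef_rot': array([-3.14045674e+00, -7.45773582e-05,  2.87277317e+00]), 'wrist_force': array([-0.76917349,  0.3195146 ,  0.29411979]), 'moment': array([ 0.04087842, -0.00244753, -0.00480087]), 'finger_gap': 94.03556126877646}
14.0
scene {'intrinsics': [[469.5624, 0.0, 318.1494], [0.0, 469.5624, 206.4612], [0.0, 0.0, 1.0]], 'R': [[0.404, 0.9146, 0.0184], [0.5594, -0.2312, -0.796], [-0.7238, 0.3319, -0.605]], 't': [-135.5677, -186.2551, 1479.1522]}
side {'intrinsics': [[509.689, 0.0, 324.8321], [0.0, 509.689, 196.3233], [0.0, 0.0, 1.0]], 'R': [[0.9678, -0.2518, 0.0006], [-0.1505, -0.5803, -0.8004], [0.2019, 0.7745, -0.5995]], 't': [-468.0391, 118.9269, 1232.8138]}
wrist {'intrinsics': [[309.7069, 0.0, 317.8712], [0.0, 309.7069, 197.6359], [0.0, 0.0, 1.0]], 'hand_eye': [[0.0, -0.9695, -0.2451, 70.2052], [1.0, 0.0004, -0.0014, 0.6815], [0.0014, -0.2451, 0.9695, -204.9324], [0.0, 0.0, 0.0, 1.0]]}
```

View pics/scene0.png

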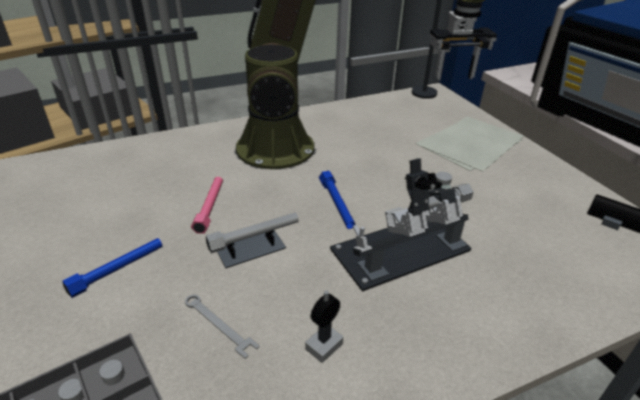

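View pics/side0.png

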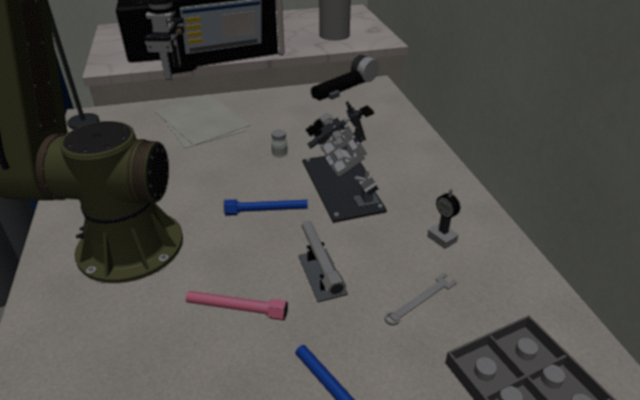

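View pics/wrist0.png

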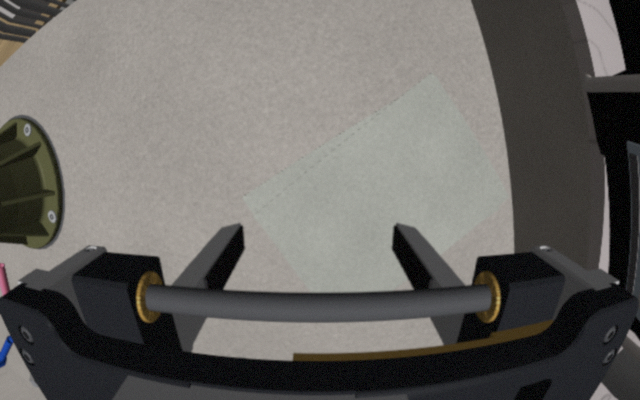

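The scene view shows a grey tube on its stand at about (210–297, 217–240). The look-alikes are blue at (75–160, 240–290) and (325–352, 175–225), and pink at (200–222, 180–230). Only the grey tube lies on a rest, so that's the one. The fixture is at (335–470, 160–285). I'll confirm this in crops.

```bash
python3 - <<'E'
import cv2,numpy as np
a=cv2.imread('pics/scene0.png'); b=cv2.imread('pics/side0.png')
c1=cv2.resize(a[150:295,190:480],None,fx=2.7,fy=2.7,interpolation=cv2.INTER_CUBIC)
c2=cv2.resize(b[95:305,270:480],None,fx=2.8,fy=2.8,interpolation=cv2.INTER_CUBIC)
print(c1.shape,c2.shape)
cv2.imwrite('pics/c1.png',c1);cv2.imwrite('pics/c2.png',c2)
for n in('scene','side'):
    d=np.load(f'pics/{n}0.npy');print(n,(d==0).mean(),d.min(),d.max())
E
```

```text
(392, 783, 3) (588, 588, 3)
scene 0.00459765625 0.0 3999.7856
side 0.004171875 0.0 3140.3252
```

View pics/c1.png

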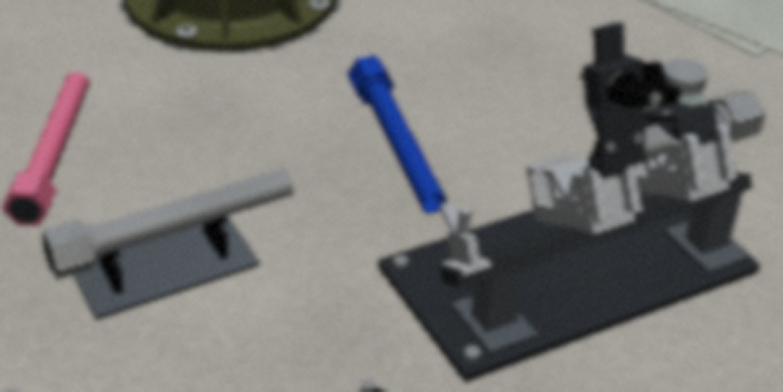

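View pics/c2.png

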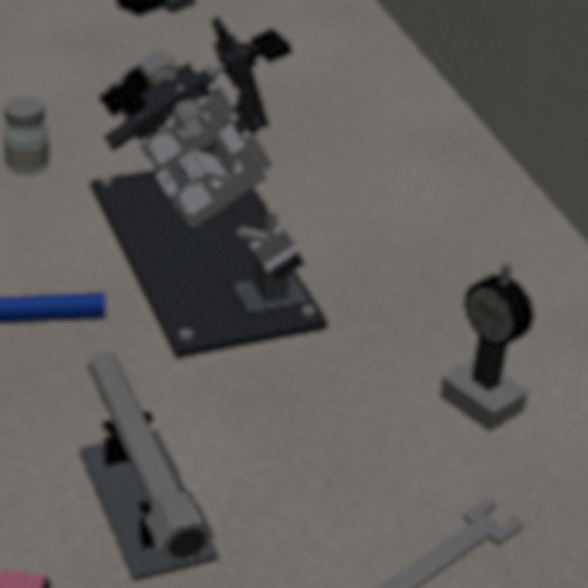

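The crops confirm the grey tube on the rest. In c1 its nut is at the left, about (70,250), and its plain end at (290,180). The fixture's open clamp, with the cap upright, is in the middle. Next I'll build point clouds in the world frame.

```bash
cat > h.py <<'E'
import numpy as np,cv2
from cell import manip,optics,workorder
def cloud(n,d):
    c=optics.get_calibration(n);K=c['intrinsics'];R=np.array(c['R']);t=np.array(c['t'])
    v,u=np.mgrid[0:400,0:640]
    P=np.stack([(u-K[0][2])/K[0][0]*d,(v-K[1][2])/K[1][1]*d,d],-1)
    return (P-t)@R
def proj(n,X):
    c=optics.get_calibration(n);K=np.array(c['intrinsics']);p=(np.array(c['R'])@np.array(X,float).T).T+np.array(c['t'])
    q=p@K.T;return q[...,:2]/q[...,2:]
def ray(n,u,v,z):
    c=optics.get_calibration(n);K=c['intrinsics'];R=np.array(c['R']);t=np.array(c['t'])
    o=-R.T@t;d=R.T@np.array([(u-K[0][2])/K[0][0],(v-K[1][2])/K[1][1],1])
    return o+d*(z-o[2])/d[2]
E
python3 - <<'E'
from h import *
for n in('scene','side'):
    d=np.load(f'pics/{n}0.npy');P=cloud(n,d)
    bench=P[300:330,150:180] if n=='scene' else P[230:260,100:180]
    print(n,'bench z',np.median(bench[...,2]),bench[...,2].std())
    # pixel checks
    pts={'scene':[(250,230),(215,240),(295,218),(240,252)],'side':[(322,255),(310,230),(335,282),(308,290)]}[n]
    for u,v in pts: print((u,v),np.round(P[v,u],1))
    m=(P[...,2]>8)&(P[...,2]<330)&(d>0)&(np.hypot(P[...,0],P[...,1])>200)&(P[...,0]<1100)
    k,l,s,c=cv2.connectedComponentsWithStats(m.astype(np.uint8))
    for i in range(1,k):
        if s[i,4]>60:
            Q=P[l==i];print(s[i],np.round(Q.min(0)),np.round(Q.max(0)),np.round(np.median(Q,0)))
E
```

```text
scene bench z -1.3866204278944958 43.28088229884132
(250, 230) [ 431.8 -211.6   64.4]
(215, 240) [ 441.7 -293.2   70.1]
(295, 218) [ 427.1 -101.    61.6]
(240, 252) [ 429.9 -239.3    5.4]
[    0     0   257    87 12085] [-1118.  -768.     8.] [-658.  248.  319.] [-743. -408.  175.]
[315   0  35  35 456] [-977.  538.    9.] [-909.  727.  180.] [-932.  684.  114.]
[  349     0   291   164 21741] [-779.  438.    8.] [ 519. 2048.  330.] [114. 969. 141.]
[ 319  158  155  131 9440] [230. -41.   8.] [645. 344. 260.] [595.  98.  64.]
[191 177  33  55 661] [ 130. -326.    8.] [ 334. -201.   40.] [ 267. -276.   25.]
[ 588  194   52   37 1152] [616. 634.   8.] [739. 717.  52.] [682. 668.  34.]
[ 206  212   93   47 1386] [ 390. -310.    8.] [453. -92.  75.] [ 432. -221.   60.]
[  63  238  100   59 1343] [ 325. -609.    8.] [ 436. -399.   40.] [ 390. -524.   24.]
[ 305  290   39   71 1547] [ 716. -202.    8.] [ 771. -131.  152.] [ 747. -172.   60.]
[   0  333  163   67 2821] [ 592. -704.    8.] [ 750. -461.   38.] [ 633. -584.   26.]
[100 360  25  25 472] [ 632. -553.    8.] [ 672. -515.   29.] [
[... 656 characters left out ...]
] [ 767. -135.  154.] [ 729. -176.   69.]
[223 199  85  17 878] [228.  23.   8.] [444.  77.  42.] [322.  45.  25.]
[ 298  221   49   80 1573] [ 381. -312.    8.] [457. -94.  78.] [ 413. -228.   61.]
[ 185  291  103   30 1391] [ 121. -330.    9.] [ 326. -207.   42.] [ 236. -275.   26.]
[ 445  315  170   85 4233] [ 589. -654.    8.] [ 825. -456.   40.] [ 714. -562.   26.]
[515 338  23  23 394] [ 727. -535.    8.] [ 764. -497.   31.] [ 742. -519.   27.]
[295 345  60  55 988] [ 318. -539.    9.] [ 396. -402.   33.] [ 354. -476.   26.]
[474 357  23  24 412] [ 629. -555.    9.] [ 667. -517.   32.] [ 645. -540.   27.]
[571 394  19   6  87] [ 759. -640.   23.] [ 789. -626.   31.] [ 775. -633.   28.]
```

```bash
python3 - <<'E'
from h import *
from scipy.optimize import least_squares
C={n:cloud(n,np.load(f'pics/{n}0.npy')) for n in('scene','side')}
I={n:cv2.imread(f'pics/{n}0.png') for n in C}
for n,P in C.items():
    Q=P.reshape(-1,3)
    # tube
    T=Q[(Q[:,2]>52)&(Q[:,2]<95)&(Q[:,0]>375)&(Q[:,0]<465)&(Q[:,1]>-262)&(Q[:,1]<-85)]
    f=lambda p:np.hypot(T[:,0]-p[0]-p[1]*(T[:,1]+200),T[:,2]-p[2])/np.hypot(1,0)-12.7
    r=least_squares(f,[425,0,55],loss='soft_l1');p=r.x
    print(n,'tube x@y-200',p[0],'dx/dy',p[1],'z',p[2],'rms',np.std(r.fun),len(T))
    W=Q[(Q[:,2]>40)&(Q[:,2]<95)&(Q[:,0]>375)&(Q[:,0]<465)&(Q[:,1]>-330)&(Q[:,1]<-60)]
    print(' y ext',np.sort(W[:,1])[[0,3,10,-10,-3,-1]].round(1))
    # plate
    b=Q[(Q[:,0]>430)&(Q[:,0]<680)&(Q[:,1]>-90)&(Q[:,1]<330)&(Q[:,2]>5)&(Q[:,2]<25)]
    hz=np.histogram(b[:,2],np.arange(4,26,1));print(' plate z hist',hz[0])
    z0=hz[1][hz[0].argmax()]+.5
    b=b[abs(b[:,2]-z0)<2.5]
    rect=cv2.minAreaRect(b[:,:2].astype(np.float32));print(' rect',rect,cv2.boxPoints(rect).round(1).tolist())
E
```

```text
scene tube x@y-200 422.8294653265936 dx/dy -0.06705018771961828 z 53.42129592918656 rms 1.7352808146006038 697
 y ext [-309.8 -309.4 -308.6  -95.1  -93.2  -92.2]
 plate z hist [  0  60  60 119 248 526 877 804 432 184  78 110 114 102  53  29  15  18
  20  21  22]
 rect ((534.4189453125, 111.04466247558594), (213.01812744140625, 303.4660949707031), 1.6680021286010742) [[423.5, 259.6000061035156], [432.3999938964844, -43.70000076293945], [645.2999877929688, -37.5], [636.5, 265.79998779296875]]
side tube x@y-200 419.7883021728651 dx/dy -0.07045383920933856 z 55.292292199407136 rms 1.4644509895691444 609
 y ext [-312.3 -312.1 -311.4  -96.6  -94.9  -94.5]
 plate z hist [  0  29  28  41  78 169 321 477 561 426 235 122  62  57  58  49  22  19
   7  12   8]
 rect ((534.7232666015625, 131.5107421875), (207.5508575439453, 352.38250732421875), 0.23042824864387512) [[430.20001220703125, 307.29998779296875], [431.70001220703125, -45.099998474121094], [639.2000122070312, -44.29999923706055], [637.7999877929688, 308.1000061035156]]
```

```bash
python3 - <<'E'
from h import *
for n in('scene','side'):
    d=np.load(f'pics/{n}0.npy');P=cloud(n,d);I=cv2.imread(f'pics/{n}0.png').astype(int)
    m=((I.max(2)<75)&(P[...,0]>440)&(P[...,0]<680)&(P[...,1]>-90)&(P[...,1]<330)&(P[...,2]<60)).astype(np.uint8)
    m=cv2.morphologyEx(m,cv2.MORPH_OPEN,np.ones((3,3)))
    k,l,s,c=cv2.connectedComponentsWithStats(m);i=1+s[1:,4].argmax();m=(l==i).astype(np.uint8)
    cn=max(cv2.findContours(m,0,2)[0],key=cv2.contourArea);h=cv2.convexHull(cn)
    for e in(3,5):
        a=cv2.approxPolyDP(h,e,True)[:,0];print(n,a.tolist())
    print([np.round(ray(n,u,v,11)[:2],1).tolist() for u,v in a])
    cv2.imwrite(f'pics/pm_{n}.png',m*255)
E
```

```text
scene [[468, 251], [364, 290], [331, 250], [332, 246], [353, 239], [447, 227], [461, 228]]
scene [[469, 247], [364, 290], [331, 250], [353, 239], [461, 228]]
[[626.4, 259.5], [650.0, -33.3], [510.4, -44.9], [495.6, 20.0], [561.9, 285.9]]
side [[303, 160], [325, 156], [351, 169], [376, 193], [386, 211], [333, 222]]
side [[303, 160], [325, 156], [351, 169], [386, 211], [333, 222]]
[[481.8, 251.3], [550.8, 256.3], [606.2, 169.3], [637.0, -41.1], [492.0, -49.6]]
```

```bash
python3 - <<'E'
from h import *
a=cv2.imread('pics/scene0.png')[150:270,380:490];b=cv2.imread('pics/side0.png')[95:215,290:400]
a=cv2.resize(a,None,fx=3.6,fy=4,interpolation=cv2.INTER_CUBIC);b=cv2.resize(b,None,fx=3.6,fy=4,interpolation=cv2.INTER_CUBIC)
cv2.imwrite('pics/c3.png',cv2.convertScaleAbs(np.hstack([a,b]),alpha=1.5))
E
```

```text
(no output)
```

View pics/c3.png

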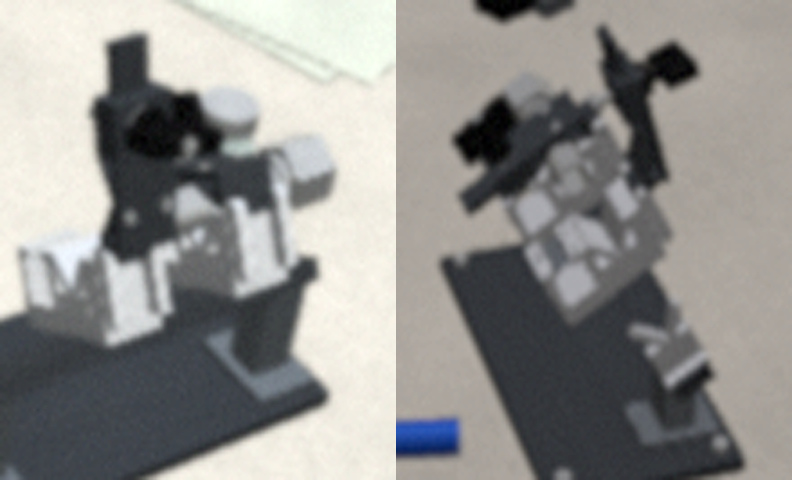

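>>> jog_arm --deltas "-40 -30 -60 0.12 94; -90 -70 -110 0.25 94; -142 -110 -150 0.38 94; -194 -150 -150 0.51 94; -246 -190 -150 0.64 94; -298 -230 -150 0.77 94; -350 -270 -150 0.90 94; -402 -310 -150 1.03 94; -454 -350 -150 1.16 94; -506 -390 -150 1.24 94" --squeeze 25

```text
clock: 1.4
eef_pos: [492.7, 69.0, 329.4]
eef_rot: [3.141, -0.0, 1.629]
wrist_force: [-0.0, 0.3, 0.5]
finger_gap: 93.7
```

```bash
cat >> h.py <<'E'
def wcap(tag):
    s=manip.read_state();p,d=optics.camera('wrist')
    cv2.imwrite(f'pics/{tag}.png',p[:,:,::-1]);np.savez(f'pics/{tag}.npz',d=d,pos=s['eef_pos'],rot=s['eef_rot'])
    return s
from scipy.spatial.transform import Rotation as Rt
def wT(tag):
    z=np.load(f'pics/{tag}.npz');T=np.eye(4);T[:3,:3]=Rt.from_euler('xyz',z['rot']).as_matrix();T[:3,3]=z['pos']
    return T@np.array(optics.get_calibration('wrist')['hand_eye']),z['d']
def wdir():
    K=np.array(optics.get_calibration('wrist')['intrinsics']);v,u=np.mgrid[0:400,0:640]
    x=(u-K[0,2])/K[0,0];y=(v-K[1,2])/K[1,1];r=np.hypot(x,y)+1e-9
    return np.stack([np.sin(r)*x/r,np.sin(r)*y/r,np.cos(r)],-1)
def wcloud(tag):
    T,d=wT(tag);D=wdir();P=D/D[...,2:]*d[...,None]
    return P@T[:3,:3].T+T[:3,3]
def wproj(tag,X):
    T,_=wT(tag);K=np.array(optics.get_calibration('wrist')['intrinsics']);X=np.atleast_2d(np.array(X,float))
    p=(X-T[:3,3])@T[:3,:3];th=np.arctan2(np.hypot(p[:,0],p[:,1]),p[:,2]);a=np.arctan2(p[:,1],p[:,0])
    return np.c_[K[0,2]+K[0,0]*th*np.cos(a),K[1,2]+K[0,0]*th*np.sin(a)]
def wray(tag,u,v,z):
    T,_=wT(tag);K=np.array(optics.get_calibration('wrist')['intrinsics'])
    x=(u-K[0,2])/K[0,0];y=(v-K[1,2])/K[1,1];r=np.hypot(x,y)+1e-9
    w=T[:3,:3]@np.array([np.sin(r)*x/r,np.sin(r)*y/r,np.cos(r)]);o=T[:3,3]
    return o+w*(z-o[2])/w[2]
E
python3 - <<'E'
from h import *
s=wcap('w1');print(s['eef_pos'],s['qd'].round(3)); s=wcap('w2');print(s['eef_pos'],s['eef_rot'],s['qd'].round(3))
E
```

```text
[492.66865852  68.98646187 329.41144247] [-0.892  0.52  -0.561 -0.     0.038 -0.273]
[495.38419346  64.07917462 328.25549945] [-3.14031856e+00  1.57161462e-03  1.62200805e+00] [ 0.106 -0.037  0.072  0.006 -0.002  0.04 ]
```

View pics/w2.png

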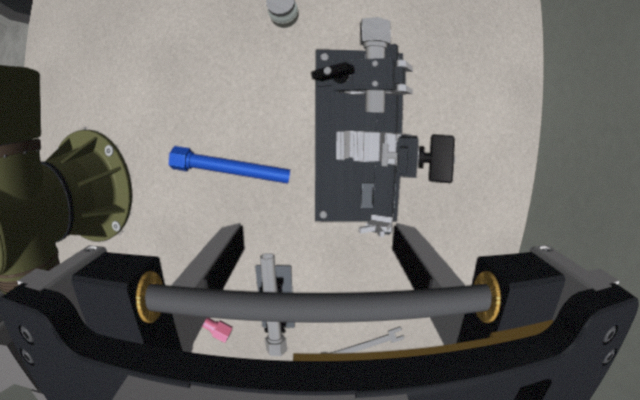

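The view from above shows the plate at (316–400, 50–222) and the locked clamp with its tube end near (376,108). The lower jaw is at (358,146), the end support at (377,227) and the open cap with its knob at (405–452, 158). I'll enlarge it and read edges.

```bash
python3 - <<'E'
from h import *
a=cv2.imread('pics/w2.png')[10:250,300:470]
cv2.imwrite('pics/c4.png',cv2.convertScaleAbs(cv2.resize(a[:130],None,fx=4.5,fy=4.5,interpolation=cv2.INTER_CUBIC),alpha=1.4))
cv2.imwrite('pics/c5.png',cv2.convertScaleAbs(cv2.resize(a[110:],None,fx=4.5,fy=4.5,interpolation=cv2.INTER_CUBIC),alpha=1.4))
P=wcloud('w2')
for u,v in[(330,200),(376,105),(376,30),(346,146),(366,146),(440,150),(406,150),(250,100),(268,270)]:print((u,v),P[v,u].round(1))
for u,v in[(316,50),(316,222)]:print(wray('w2',u,v,10).round(1))
E
```

```text
(330, 200) [520.1  -0.8  11.7]
(376, 105) [565.2 160.1 136.9]
(376, 30) [559.2 257.8 145.2]
(346, 146) [535.1 100.   80.9]
(366, 146) [559.1 104.6 116. ]
(440, 150) [619.1 115.4 230.8]
(406, 150) [573.9 114.3 258.3]
(250, 100) [373.4 166.8   0.9]
(268, 270) [ 420.  -114.5   67.4]
[482.7 255.7  10. ]
[497.8 -43.   10. ]
```

View pics/c4.png

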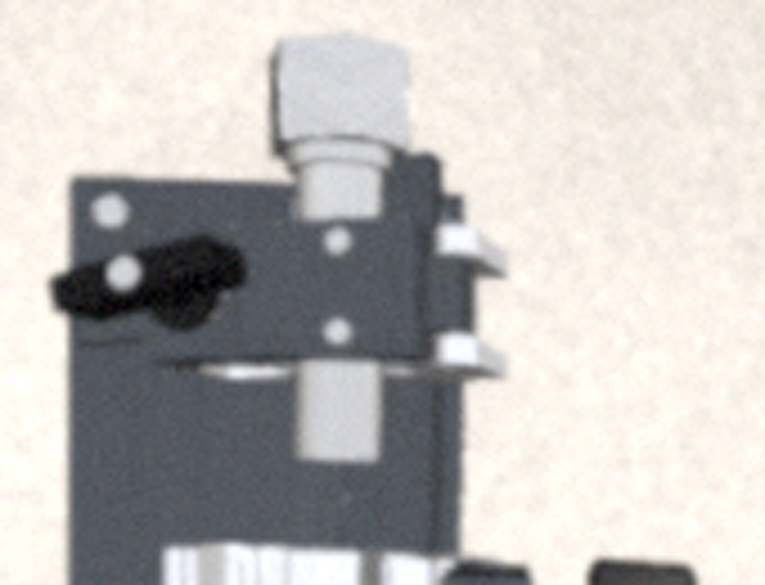

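View pics/c5.png

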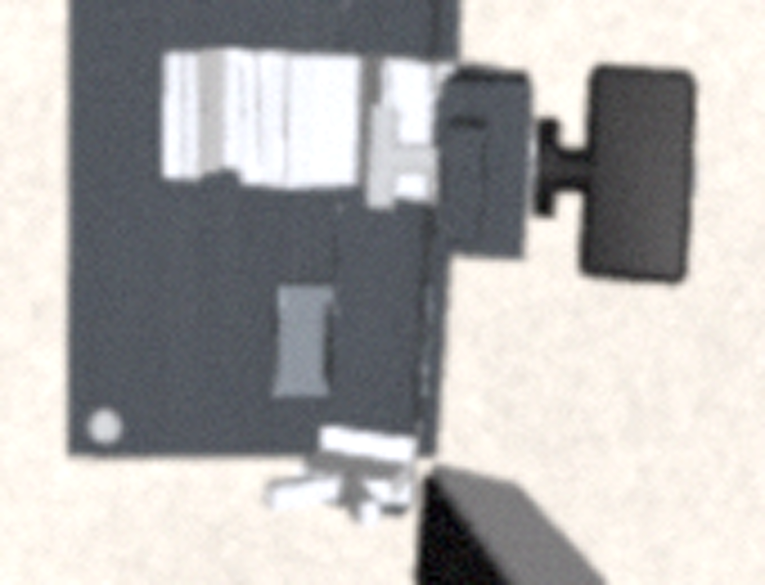

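```bash
python3 - <<'E'
from h import *
from scipy.optimize import least_squares
for z in(125,137.7): print(z,wray('w2',375.5,112.7,z).round(1), wray('w2',366.2,105,z).round(1),wray('w2',384.9,105,z).round(1))
T,_=wT('w2');print('cam',T[:3,3].round(1))
P=wcloud('w2');Q=P[92:112,362:390].reshape(-1,3);Q=Q[Q[:,2]>118]
def fit(Q,yaw,y0):
    f=lambda p:np.hypot(Q[:,0]-p[0]+np.tan(yaw)*(Q[:,1]-y0),Q[:,2]-p[1])-12.7
    r=least_squares(f,[Q[:,0].mean(),125],loss='soft_l1');return r.x,np.std(r.fun),len(Q)
print('short tube wrist',fit(Q,.05,150),Q[:,1].min())
for n in('scene','side'):
    C=cloud(n,np.load(f'pics/{n}0.npy')).reshape(-1,3)
    Q=C[(C[:,2]>118)&(C[:,2]<145)&(C[:,1]>147)&(C[:,1]<171)&(abs(C[:,0]-561)<22)]
    print(n,fit(Q,.05,150) if len(Q)>10 else len(Q))
# loose tube from wrist
Q=P[255:283,255:285].reshape(-1,3);Q=Q[Q[:,2]>50]
for yaw in(.05,.07):
  f=lambda p:np.hypot(Q[:,0]-p[0]+np.tan(yaw)*(Q[:,1]+200),Q[:,2]-p[1])-12.7
  r=least_squares(f,[421,55],loss='soft_l1');print('loose',r.x,np.std(r.fun),len(Q),Q[:,1].max())
# cap
Q=P[125:190,395:460].reshape(-1,3);Q=Q[(Q[:,2]>150)];print(Q.min(0),Q.max(0))
E
```

```text
125 [567.3 150.5 125. ] [554.3 159.7 125. ] [579.4 161.9 125. ]
137.7 [565.  150.  137.7] [552.4 158.9 137.7] [576.7 161.1 137.7]
cam [492.8 135.7 533.1]
short tube wrist (array([566.04723742, 124.7117483 ]), np.float64(35.247824200463725), 388) 135.66838589798573
scene (array([565.15607513, 124.24156324]), np.float64(1.3510139064325377), 48)
side (array([562.06040248, 125.67709467]), np.float64(1.4362990027559779), 64)
loose [421.73572846  55.11123575] 49.217742760194405 366 135.66838589798573
loose [423.42215186  55.11513596] 49.31602005537802 366 135.66838589798573
[492.82411476  82.37199019 155.85695311] [636.70705838 135.6683859  533.07578695]
```

>>> jog_arm --deltas "-40 -12 10 0 80; -95 -28 25 -0.01 60; -150 -45 60 -0.02 60; -205 -63 105 -0.02 60; -245 -77 145 -0.02 60; -265 -83 170 -0.02 60; -272 -85 178 -0.02 60; -272 -85 178 -0.02 60; -272 -85 178 -0.02 60; -272 -85 178 -0.02 60"

```text
clock: 2.75
eef_pos: [424.4, -205.2, 152.3]
eef_rot: [3.14, 0.001, 1.654]
wrist_force: [-0.2, -0.2, 0.2]
finger_gap: 60.2
```

```bash
python3 - <<'E'
from h import *
s=wcap('w3');print(s['clock'],s['eef_pos'],s['eef_rot'])
E
```

```text
2.75 [ 424.44047606 -205.22815296  152.34276563] [3.14029789e+00 8.35515498e-04 1.65405256e+00]
```

View pics/w3.png

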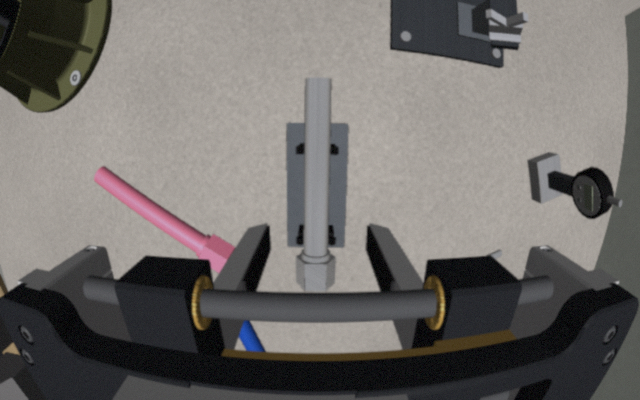

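The wrist view shows the tube at columns 305–331 with its plain end at row 78 and its nut at (316,270). The rest plate spans rows 124–246 and the pink look-alike is off to the left. Measuring now.

```bash
python3 - <<'E'
from h import *
g=cv2.imread('pics/w3.png').astype(float).mean(2)
T,_=wT('w3');print('cam',T[:3,3].round(1))
pts=[]
for v in (95,105,115,160,175,190,205,215):
    r=cv2.GaussianBlur(g,(3,3),0)[v,290:346];dd=np.diff(r)
    l=290+dd[:28].argmax()+.5;rr=290+28+dd[28:].argmin()+.5
    c=wray('w3',(l+rr)/2,v,55);pts.append(c);print(v,l,rr,c.round(1))
pts=np.array(pts);k=np.polyfit(pts[:,1],pts[:,0],1);print('slope',k[0],'x@-212',np.polyval(k,-212))
col=g[60:100,312:324].mean(1);print(col.round()[10:28])
for z in(55,67.7):print(wray('w3',318,78,z).round(1))
P=wcloud('w3');Q=P[85:225,305:332].reshape(-1,3);Q=Q[(Q[:,2]>58)&(Q[:,2]<80)]
from scipy.optimize import least_squares
f=lambda p:np.hypot(Q[:,0]-p[0]-p[1]*(Q[:,1]+200),Q[:,2]-p[2])-12.7
r=least_squares(f,[421,-.07,55],loss='soft_l1');print(r.x,np.std(r.fun),len(Q),np.sort(Q[:,1])[[-10,-3]])
E
```

```text
cam [ 419.1 -134.   357.2]
95 307.5 328.5 [ 417.4 -109.3   55. ]
105 307.5 327.5 [ 417.8 -119.1   55. ]
115 307.5 327.5 [ 418.6 -128.8   55. ]
160 305.5 327.5 [ 421.3 -172.9   55. ]
175 304.5 327.5 [ 422.  -187.9   55. ]
190 304.5 326.5 [ 422.8 -203.1   55. ]
205 304.5 326.5 [ 424.  -218.6   55. ]
215 304.5 326.5 [ 424.9 -229.2   55. ]
slope -0.06120750585466854 x@-212 423.587082645048
[156. 157. 157. 156. 156. 157. 157. 153. 148. 145. 145. 146. 146. 146.
 146. 146. 146. 146.]
[416.  -92.6  55. ]
[416.2 -94.3  67.7]
[ 4.23198938e+02 -6.76696954e-02  5.47143666e+01] 0.6235678920106573 3414 [-100.35393101  -99.44315251]
```

>>> jog_arm --deltas "-3 -1 20 0.015 60; -7 -1 45 0.015 60; -7 -1 70 0.015 60; -7 -1 90 0.015 60; -7 -1 100 0.015 60; -7 -1 102 0.015 60; -7 -1 102 0.015 60; -7 -1 102 0.015 10; -7 -1 102 0.015 10; -7 -1 102 0.015 10" --squeeze 40

```text
clock: 4.05
eef_pos: [423.5, -212.9, 49.6]
eef_rot: [3.141, 0.0, 1.638]
wrist_force: [0.0, 0.8, -0.3]
finger_gap: 33.0
```

>>> jog_arm --deltas "0 0 0 0 10; 0 0 0 0 10; 0 0 0 0 10; 0 0 -2 0 10; 0 0 -6 0 10; 0 0 -12 0 10; 0 0 -20 0 10; 0 0 -28 0 10; 0 0 -35 0 10; 0 0 -40 0 10"

```text
clock: 5.3
eef_pos: [423.5, -212.9, 90.0]
eef_rot: [3.141, 0.0, 1.638]
wrist_force: [-0.2, 0.1, -0.6]
finger_gap: 9.8
```

```bash
python3 - <<'E'
from h import *
s=manip.read_state();print({k:np.round(v,3) for k,v in s.items()})
for n in('scene','side'):
    p,d=optics.camera(n); cv2.imwrite(f"pics/{n}1.png",p[:,:,::-1]); np.save(f"pics/{n}1.npy",d)
a=cv2.imread('pics/side1.png')[60:330,250:480];b=cv2.imread('pics/scene1.png')[80:300,180:480]
cv2.imwrite('pics/c6.png',cv2.resize(a,None,fx=2.2,fy=2.2)); cv2.imwrite('pics/c7.png',cv2.resize(b,None,fx=2.2,fy=2.2))
E
```

```text
{'clock': np.float64(5.3), 'joints': array([-0.543,  0.232,  1.831,  0.   ,  1.078, -0.61 ]), 'qd': array([ 0.001, -0.05 , -0.033,  0.001,  0.089,  0.001]), 'effort': array([ 6.0000e-03, -4.4916e+01, -3.1179e+01,  4.6000e-02, -8.2000e-02,
       -0.0000e+00]), 'eef_pos': array([ 423.481, -212.915,   89.974]), 'eef_rot': array([3.141, 0.   , 1.638]), 'wrist_force': array([-0.166,  0.09 , -0.64 ]), 'moment': array([-0.075,  0.063,  0.014]), 'finger_gap': np.float64(9.835)}
```

View pics/c6.png

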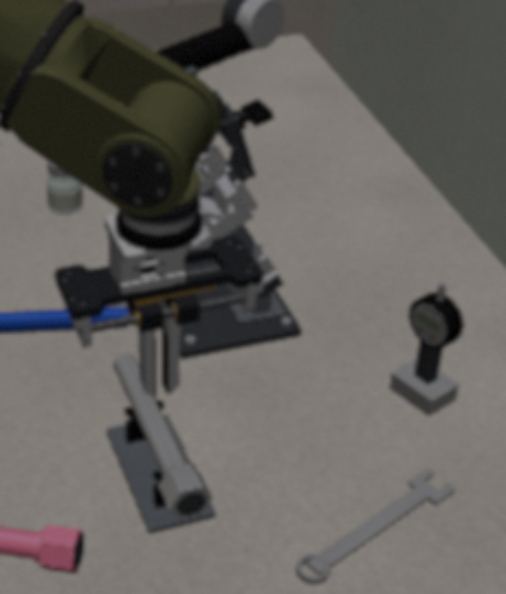

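The gap closed to 9.8 mm, so the grasp missed. I'll look at why.

```bash
python3 - <<'E'
from h import *
s=wcap('w4');print(manip.read_state()['eef_pos'],proj('side',[[424,-213,55],[424,-213,76]]),proj('scene',[424,-213,76]))
E
```

```text
[ 423.42150714 -212.88908744   89.54934367] [[322.99623507 257.59632598]
 [322.98110358 250.559672  ]] [248.01699111 224.10949105]
```

View pics/w4.png

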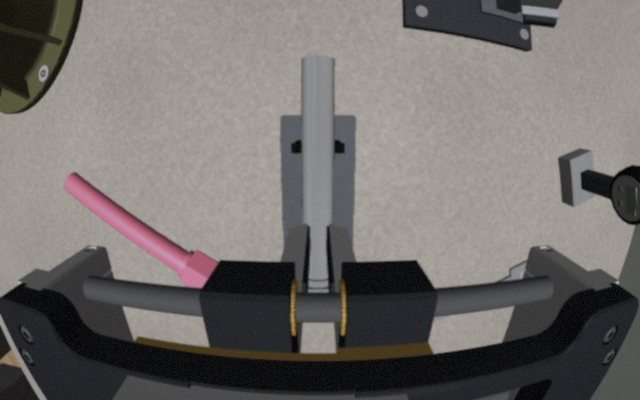

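View pics/c7.png

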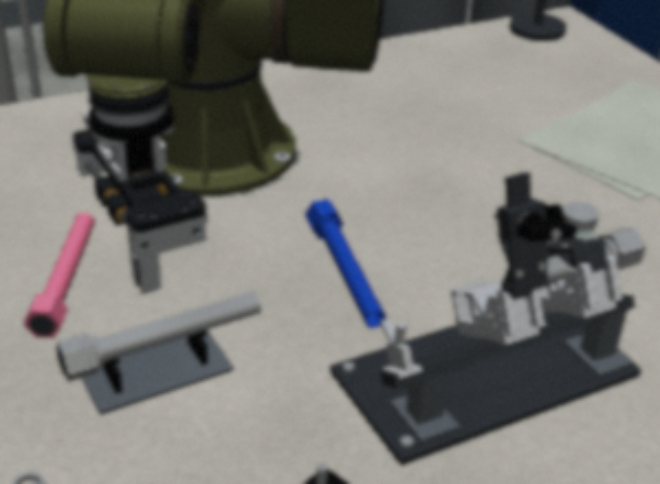

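```bash
python3 - <<'E'
from h import *
for n in('scene','side'):
    C=cloud(n,np.load(f'pics/{n}1.npy'))
    Q=C.reshape(-1,3);m=(abs(Q[:,0]-424)<40)&(abs(Q[:,1]+213)<25)&(Q[:,2]>80)
    z=np.sort(Q[m][:,2]);print(n,z[:12].round(1),len(z))
    for zl in(100,110,120,130,140,160,180,200):
        q=Q[m&(abs(Q[:,2]-zl)<4)]
        if len(q):print(zl,len(q),q.min(0).round(),q.max(0).round())
P=wcloud('w4')
for v,u in[(235,300),(245,295),(235,337),(280,290),(230,318),(260,318)]:print((u,v),P[v,u].round(1))
print(manip.tcp_to_tips, [a for a in dir(manip) if a[0]!='_'])
E
```

```text
scene [112.4 113.9 116.3 116.5 117.3 117.5 117.7 118.  118.7 119.  119.3 119.6] 2656
110 2 [ 416. -219.  112.] [ 431. -217.  114.]
120 17 [ 414. -223.  116.] [ 440. -204.  123.]
130 36 [ 409. -224.  126.] [ 443. -202.  134.]
140 39 [ 414. -223.  136.] [ 443. -204.  144.]
160 27 [ 408. -224.  156.] [ 443. -202.  164.]
180 3 [ 408. -223.  177.] [ 417. -223.  178.]
side [117.4 118.1 118.3 118.7 118.9 119.  119.  119.7 119.7 119.7 120.1 120.8] 1967
120 22 [ 408. -227.  117.] [ 434. -206.  124.]
130 48 [ 404. -227.  126.] [ 437. -205.  134.]
140 42 [ 403. -227.  136.] [ 438. -208.  144.]
160 44 [ 404. -227.  156.] [ 437. -207.  164.]
180 52 [ 403. -227.  176.] [ 439. -205.  184.]
200 24 [ 404. -227.  196.] [ 439. -211.  203.]
(300, 235) [ 413.9 -204.2  135.1]
(295, 245) [ 412.2 -203.6  151. ]
(337, 235) [ 434.2 -202.7  135.5]
(290, 280) [ 415.3 -179.8  228.4]
(318, 230) [ 425.3 -225.4   67.9]
(318, 260) [ 427.1 -251.3   68. ]
14.0 ['Unreachable', 'read_state', 'tcp_to_tips']
```

Both depth views put the fingertips at z≈116 with the reported TCP at 90. So the tips actually sit about 26 mm above the reported TCP, not 14 mm below it. I'll use the measured tip height, which means descending 80 mm from here so the tips reach about 36.

>>> jog_arm --deltas "0 0 0 0 60; 0 0 0 0 60; 0 0 0 0 60; 0 0 0 0 60; 0 0 20 0 60; 0 0 40 0 60; 0 0 58 0 60; 0 0 70 0 60; 0 0 77 0 60; 0 0 80 0 60"

```text
clock: 6.7
eef_pos: [423.5, -212.9, 9.3]
eef_rot: [3.142, 0.0, 1.638]
wrist_force: [0.7, 0.2, 1.2]
finger_gap: 59.9
```

```bash
python3 - <<'E'
from h import *
s=wcap('w5');print({k:np.round(v,3) for k,v in s.items() if k in('eef_pos','wrist_force','finger_gap','clock')})
n='side';p,d=optics.camera(n); cv2.imwrite(f"pics/{n}2.png",p[:,:,::-1]); np.save(f"pics/{n}2.npy",d)
cv2.imwrite('pics/c8.png',cv2.convertScaleAbs(cv2.resize(p[190:310,270:390,::-1],None,fx=4,fy=4),alpha=1.4))
E
```

```text
{'clock': np.float64(6.7), 'eef_pos': array([ 423.452, -212.907,    9.333]), 'wrist_force': array([0.657, 0.212, 1.211]), 'finger_gap': np.float64(59.862)}
```

View pics/c8.png

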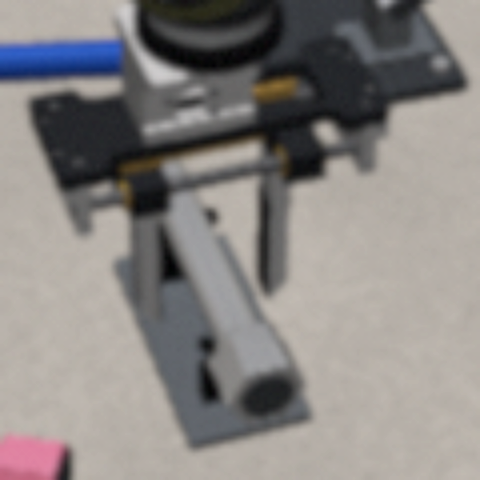

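The fingers straddle the tube between the uprights. Closing now, then a small lift.

>>> jog_arm --deltas "0 0 0 0 15; 0 0 0 0 15; 0 0 0 0 15; 0 0 0 0 15; 0 0 0 0 15; 0 0 0 0 15; 0 0 0 0 15; 0 0 -3 0 15; 0 0 -8 0 15; 0 0 -12 0 15" --squeeze 40

```text
clock: 8.05
eef_pos: [423.4, -212.9, 21.8]
eef_rot: [3.142, 0.0, 1.638]
wrist_force: [0.9, -0.1, -2.4]
finger_gap: 24.2
```

```bash
python3 - <<'E'
from h import *
s=wcap('w6');print({k:np.round(v,3) for k,v in s.items() if k in('eef_pos','eef_rot','wrist_force','moment','finger_gap','clock')})
E
```

```text
{'clock': np.float64(8.05), 'eef_pos': array([ 423.389, -212.87 ,   21.76 ]), 'eef_rot': array([3.142, 0.   , 1.638]), 'wrist_force': array([ 0.876, -0.115, -2.392]), 'moment': array([0.047, 0.08 , 0.031]), 'finger_gap': np.float64(24.24)}
```

View pics/w6.png

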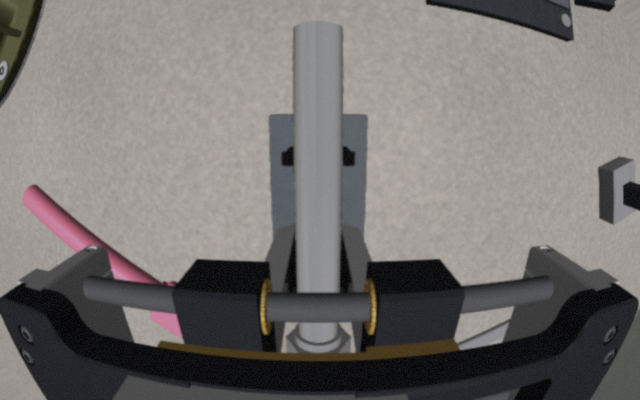

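The tube is held, with a 24.2 mm gap and about 3 N of weight. I'll measure how it sits in the tool frame.

```bash
cat >> h.py <<'E'
def tube_in_hand(tag,rows=(40,230),cols=(290,346),verbose=True):
    from scipy.optimize import least_squares
    z=np.load(f'pics/{tag}.npz');R=Rt.from_euler('xyz',z['rot']).as_matrix();P=wcloud(tag)
    Q=(P[rows[0]:rows[1],cols[0]:cols[1]].reshape(-1,3)-z['pos'])@R
    Q=Q[(abs(Q[:,1])<14)&(Q[:,2]<-40)&(Q[:,2]>-75)]
    f=lambda p:np.hypot(Q[:,1]-p[0]-p[1]*(Q[:,0]-60),Q[:,2]-p[2]-p[3]*(Q[:,0]-60))-12.7
    r=least_squares(f,[0,0,-45,0],loss='soft_l1')
    print('tool-frame axis y@x=60, dy/dx, z@60, dz/dx:',r.x.round(4),'rms',np.std(r.fun).round(2),len(Q))
    return r.x
E
python3 - <<'E'
from h import *
p=tube_in_hand('w6')
g=cv2.imread('pics/w6.png').astype(float).mean(2);print(g[10:40,310:328].mean(1).round())
z=np.load('pics/w6.npz')
zz=z['pos'][2]-p[2]+12.7
R=Rt.from_euler('xyz',z['rot']).as_matrix()
for v in(23,24,25):
  X=wray('w6',318,v,zz);print(v,X.round(1),((X-z['pos'])@R).round(1))
E
```

```text
tool-frame axis y@x=60, dy/dx, z@60, dz/dx: [ 6.55600e-01 -1.10000e-03 -4.58063e+01 -9.10000e-03] rms 0.53 9328
[153. 153. 155. 156. 156. 156. 156. 156. 156. 155. 152. 147. 143. 141.
 141. 141. 141. 141. 142. 141. 141. 141. 141. 141. 141. 141. 142. 141.
 141. 142.]
23 [416.3 -94.1  80.3] [119.    0.9 -58.5]
24 [416.3 -94.6  80.3] [118.5   0.9 -58.5]
25 [416.3 -95.1  80.3] [118.    0.9 -58.5]
```

```bash
python3 - <<'E'
from h import *
for n in('scene','side'):
    p,d=optics.camera(n); cv2.imwrite(f"pics/{n}3.png",p[:,:,::-1]); np.save(f"pics/{n}3.npy",d)
    C=cloud(n,d).reshape(-1,3);m=(abs(C[:,0]-424)<130)&(C[:,1]>-330)&(C[:,1]<-80)
    for zl in range(100,340,15):
        q=C[m&(abs(C[:,2]-zl)<7.5)]
        if len(q)>3:print(n,zl,len(q),np.percentile(q,2,axis=0).round()[:2],np.percentile(q,98,axis=0).round()[:2])
a=cv2.imread('pics/scene3.png')[120:270,190:330];b=cv2.imread('pics/side3.png')[120:310,250:390]
cv2.imwrite('pics/c9.png',cv2.convertScaleAbs(np.hstack([cv2.resize(a,(400,430)),cv2.resize(b,(400,540))[:430]]),alpha=1.4))
E
```

```text
scene 100 23 [ 403. -224.] [ 450. -203.]
scene 145 149 [ 351. -251.] [ 506. -176.]
scene 160 346 [ 351. -250.] [ 507. -178.]
scene 175 400 [ 351. -251.] [ 514. -178.]
scene 190 750 [ 347. -248.] [ 513. -178.]
scene 205 151 [ 420. -233.] [ 443. -189.]
scene 220 80 [ 408. -248.] [ 443. -182.]
scene 235 172 [ 390. -250.] [ 462. -181.]
scene 250 248 [ 416. -247.] [ 459. -179.]
scene 265 255 [ 421. -247.] [ 459. -184.]
scene 280 282 [ 421. -258.] [ 462. -179.]
scene 295 228 [ 423. -274.] [ 480. -160.]
scene 310 419 [ 424. -278.] [ 484. -149.]
scene 325 562 [ 396. -278.] [ 484. -139.]
side 100 81 [ 396. -226.] [ 444. -205.]
side 115 87 [ 396. -226.] [ 446. -205.]
side 130 39 [ 397. -226.] [ 444. -209.]
side 145 69 [ 342. -253.] [ 502. -205.]
side 160 455 [ 344. -253.] [ 499. -186.]
side 175 413 [ 335. -253.] [ 505. -194.]
side 190 1157 [ 334. -252.] [ 507. -182.]
side 205 206 [ 380. -238.] [ 438. -202.]
side 220 72 [ 379. -250.] [ 435. -197.]
side 235 290 [ 380. -252.] [ 448. -187.]
side 250 290 [ 385. -251.] [ 455. -205.]
side 265 145 [ 391. -249.] [ 453. -224.]
side 280 100 [ 380. -269.] [ 454. -215.]
side 295 184 [ 363. -277.] [ 422. -240.]
side 310 344 [ 349. -281.] [ 474. -197.]
side 325 562 [ 336. -280.] [ 476. -158.]
```

View pics/c9.png

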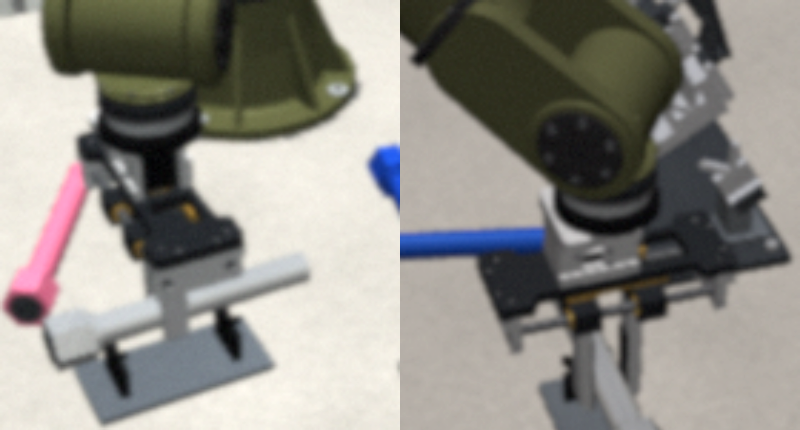

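>>> jog_arm --deltas "0 0 -25 0 15; 5 3 -60 0 15; 25 15 -90 0 15; 60 36 -110 0.005 15; 105 63 -118 0.01 15; 150 90 -118 0.017 15; 185 111 -118 0.017 15; 205 123 -118 0.017 15; 214 129 -118 0.017 15; 214 129 -118 0.017 15"

```text
clock: 9.45
eef_pos: [537.7, 9.2, 139.2]
eef_rot: [-3.141, 0.0, 1.621]
wrist_force: [0.7, 0.2, -1.9]
finger_gap: 24.2
```

```bash
python3 - <<'E'
from h import *
s=wcap('w7');print({k:np.round(v,4) for k,v in s.items() if k in('eef_pos','eef_rot','wrist_force','moment','finger_gap','clock')})
a=cv2.imread('pics/w7.png')[:240,180:500];cv2.imwrite('pics/c10.png',cv2.resize(a,None,fx=2.4,fy=2.4,interpolation=cv2.INTER_CUBIC))
E
```

```text
{'clock': np.float64(9.45), 'eef_pos': array([537.67  ,   9.2243, 139.1694]), 'eef_rot': array([-3.1412e+00,  1.0000e-04,  1.6212e+00]), 'wrist_force': array([ 0.7192,  0.2241, -1.9035]), 'moment': array([-0.0213,  0.0708,  0.0177]), 'finger_gap': np.float64(24.2371)}
```

View pics/c10.png

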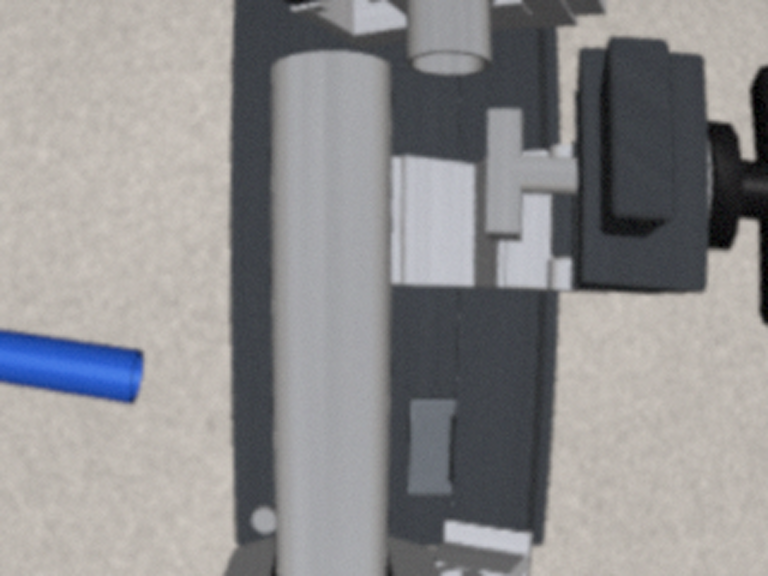

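```bash
python3 - <<'E'
from h import *
print(wray('w7',367.5,30.4,112.3).round(1),wray('w7',367.5,22,137.7).round(1),wray('w7',350.8,15,125).round(1),wray('w7',384.2,15,125).round(1))
from scipy.optimize import least_squares
P=wcloud('w7');Q=P[0:24,346:390].reshape(-1,3);Q=Q[(Q[:,2]>118)&(Q[:,2]<142)]
f=lambda p:np.hypot(Q[:,0]-p[0]+.0505*(Q[:,1]-150),Q[:,2]-p[1])-12.7
r=least_squares(f,[566,125],loss='soft_l1');print('short axis x@150,z',r.x,np.std(r.fun),len(Q),np.sort(Q[:,1])[:5])
p=tube_in_hand('w7');z=np.load('pics/w7.npz');R=Rt.from_euler('xyz',z['rot']).as_matrix()
# loose end: top edge
for v in(20.5,21,22,23):
    X=wray('w7',318,v,139.2-p[2]+12.7);print(v,X.round(1),((X-z['pos'])@R).round(1))
g=cv2.imread('pics/w7.png').astype(float).mean(2);print(g[15:32,305:330].mean(1).round())
E
```

```text
[568.5 152.8 112.3] [564.6 151.1 137.7] [554.3 159.8 125. ] [578.4 162.6 125. ]
short axis x@150,z [566.06713653 124.62692224] 0.671746871076216 806 [151.28395103 151.36961479 151.37757335 151.46111485 151.49155009]
tool-frame axis y@x=60, dy/dx, z@60, dz/dx: [ 6.94800e-01 -5.00000e-04 -4.57962e+01 -9.60000e-03] rms 0.53 9329
20.5 [532.5 129.4 197.7] [120.3   0.9 -58.5]
21 [532.5 129.2 197.7] [120.1   0.9 -58.5]
22 [532.5 128.7 197.7] [119.5   0.9 -58.5]
23 [532.5 128.1 197.7] [119.    0.9 -58.5]
[ 69.  67.  66.  66.  67.  81. 119. 153. 164. 164. 164. 164. 164. 164.
 165. 164. 164.]
```

>>> jog_arm --deltas "2 4 6 0 15; 5 8 14 0 15; 8 13 23 0 15; 11 18 31 0 15; 13 22 39 0 15; 14 26 45 0 15; 14.5 28 48 0 15; 14.5 29 49.5 0 15; 14.5 29 50 0 15; 14.5 29 50 0 15"

```text
clock: 10.75
eef_pos: [566.0, 25.2, 89.6]
eef_rot: [3.141, 0.0, 1.621]
wrist_force: [-0.4, 1.0, -3.1]
finger_gap: 24.4
```

```bash
python3 - <<'E'
from h import *
s=wcap('w8');print({k:np.round(v,4) for k,v in s.items() if k in('eef_pos','eef_rot','wrist_force','moment','finger_gap','clock')})
a=cv2.imread('pics/w8.png')[:240,180:500];cv2.imwrite('pics/c11.png',cv2.resize(a,None,fx=2.4,fy=2.4,interpolation=cv2.INTER_CUBIC))
E
```

```text
{'clock': np.float64(10.75), 'eef_pos': array([566.0265,  25.1617,  89.6065]), 'eef_rot': array([3.1413, 0.    , 1.6207]), 'wrist_force': array([-0.4144,  1.0491, -3.0868]), 'moment': array([-0.0767,  0.1013, -0.0259]), 'finger_gap': np.float64(24.4415)}
```

View pics/c11.png

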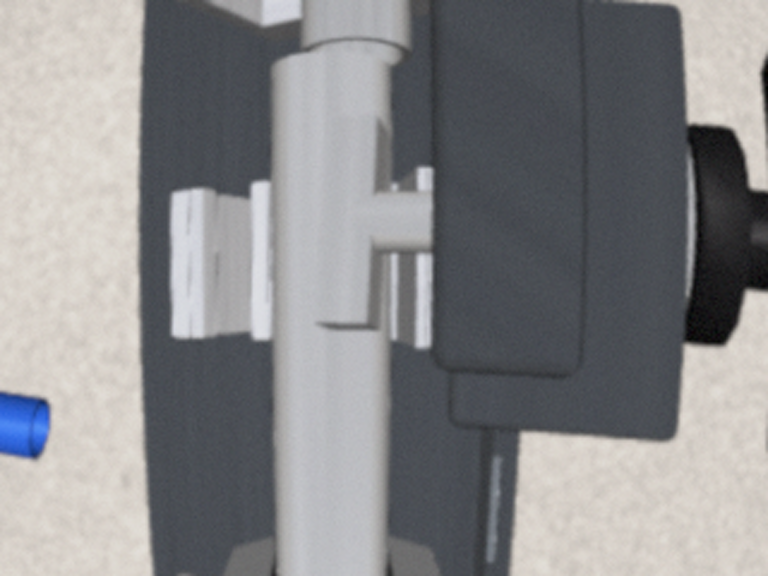

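```bash
python3 - <<'E'
from h import *
a=cv2.imread('pics/w8.png')[0:60,280:370];cv2.imwrite('pics/c12.png',cv2.convertScaleAbs(cv2.resize(a,None,fx=8,fy=8,interpolation=cv2.INTER_CUBIC),alpha=1.5,beta=-60))
P=wcloud('w8')
for u in(304,318,335,345):
    print(u,[(v,*P[v,u].round(0)[1:]) for v in range(6,36,2)])
p=tube_in_hand('w8',rows=(60,230))
E
```

```text
304 [(6, np.float64(180.0), np.float64(76.0)), (8, np.float64(179.0), np.float64(75.0)), (10, np.float64(179.0), np.float64(71.0)), (12, np.float64(180.0), np.float64(66.0)), (14, np.float64(179.0), np.float64(62.0)), (16, np.float64(196.0), np.float64(10.0)), (18, np.float64(193.0), np.float64(13.0)), (20, np.float64(191.0), np.float64(12.0)), (22, np.float64(145.0), np.float64(147.0)), (24, np.float64(144.0), np.float64(147.0)), (26, np.float64(143.0), np.float64(146.0)), (28, np.float64(141.0), np.float64(148.0)), (30, np.float64(141.0), np.float64(147.0)), (32, np.float64(139.0), np.float64(147.0)), (34, np.float64(138.0), np.float64(147.0))]
318 [(6, np.float64(158.0), np.float64(136.0)), (8, np.float64(156.0), np.float64(137.0)), (10, np.float64(155.0), np.float64(137.0)), (12, np.float64(154.0), np.float64(136.0)), (14, np.float64(153.0), np.float64(137.0)), (16, np.float64(152.0), np.float64(136.0)), (18, np.float64(158.0), np.float64(114.0)), (20, np.float64(157.0), np.float64(115.0)), (22, np.float64(144.0), np.float64(149.0)), (24, np.float64(143.0), np.float64(150.0)), (2
[... 950 characters left out ...]
, np.float64(134.0)), (10, np.float64(157.0), np.float64(133.0)), (12, np.float64(156.0), np.float64(134.0)), (14, np.float64(155.0), np.float64(134.0)), (16, np.float64(154.0), np.float64(134.0)), (18, np.float64(152.0), np.float64(134.0)), (20, np.float64(156.0), np.float64(119.0)), (22, np.float64(155.0), np.float64(120.0)), (24, np.float64(154.0), np.float64(119.0)), (26, np.float64(153.0), np.float64(119.0)), (28, np.float64(164.0), np.float64(78.0)), (30, np.float64(163.0), np.float64(78.0)), (32, np.float64(162.0), np.float64(77.0)), (34, np.float64(160.0), np.float64(77.0))]
tool-frame axis y@x=60, dy/dx, z@60, dz/dx: [ 7.35900e-01 -0.00000e+00 -4.57895e+01 -1.00000e-02] rms 0.5 6129
```

View pics/c12.png

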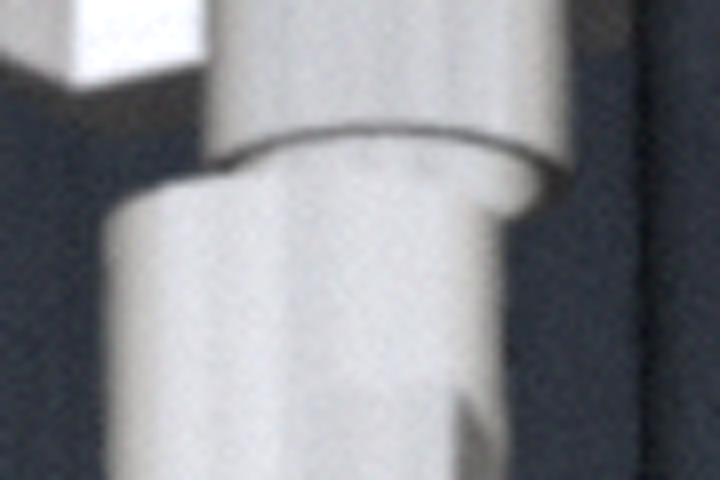

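>>> jog_arm --deltas "0 1 1.7 0 15; 0 2 3.5 0 15; 0 3 5.2 0 15; 0 4 6.9 0 15; 0 4.5 7.8 0 15; 0 5 8.6 0 15; 0 5.2 9 0 15; 0 5.5 9.5 0 15; 0 5.5 9.5 0 15; 0 5.5 9.5 0 15"

```text
clock: 12.05
eef_pos: [571.1, 25.5, 80.0]
eef_rot: [-3.141, -0.0, 1.621]
wrist_force: [-4.6, -0.4, 0.5]
finger_gap: 25.0
```

```bash
python3 - <<'E'
from h import *
s=wcap('w9');print({k:np.round(v,4) for k,v in s.items() if k in('eef_pos','eef_rot','wrist_force','moment','finger_gap','clock')})
p=tube_in_hand('w9',rows=(60,230))
P=wcloud('w9');
Q=P[0:16,300:345].reshape(-1,3);Q=Q[(Q[:,2]>118)&(Q[:,2]<142)]
from scipy.optimize import least_squares
f=lambda p:np.hypot(Q[:,0]-p[0]+.0505*(Q[:,1]-150),Q[:,2]-p[1])-12.7
r=least_squares(f,[566,125],loss='soft_l1');print('short axis x@150,z',r.x,np.std(r.fun),len(Q))
z=np.load('pics/w9.npz');R=Rt.from_euler('xyz',z['rot']).as_matrix()
for x in(120,72,-48):
    print('loose axis at',x,(z['pos']+R@[x,p[0]+p[1]*(x-60),p[2]+p[3]*(x-60)]).round(1))
E
```

```text
{'clock': np.float64(12.05), 'eef_pos': array([571.1071,  25.4811,  79.9781]), 'eef_rot': array([-3.1407, -0.    ,  1.6207]), 'wrist_force': array([-4.6306, -0.3548,  0.4758]), 'moment': array([-0.0521,  0.9588, -0.1329]), 'finger_gap': np.float64(25.0035)}
tool-frame axis y@x=60, dy/dx, z@60, dz/dx: [ 9.74600e-01  5.50000e-03 -4.51083e+01  1.40000e-03] rms 0.52 3674
short axis x@150,z [567.35542491 125.23474924] 0.7765475202248715 213
loose axis at 120 [566.5 145.4 125. ]
loose axis at 72 [568.6  97.4 125.1]
loose axis at -48 [573.9 -22.4 125.2]
```

>>> jog_arm --deltas "1 0.3 0.4 0 15; 2 0.5 0.7 0 15; 3 0.5 0.7 0 15; 3.6 0.5 0.7 0 15; 4.2 0.5 0.7 0 15; 4.6 0.5 0.7 0 15; 5 0.5 0.7 0 15; 5.3 0.5 0.7 0 15; 5.6 0.5 0.7 0 15; 5.8 0.5 0.7 0 15" --squeeze 15

```text
clock: 13.35
eef_pos: [570.9, 29.3, 79.4]
eef_rot: [-3.139, 0.003, 1.62]
wrist_force: [-9.8, -13.3, 4.8]
finger_gap: 24.8
```

```bash
python3 - <<'E'
from h import *
s=wcap('w10');print({k:np.round(v,4) for k,v in s.items() if k in('eef_pos','eef_rot','wrist_force','moment','finger_gap','clock')})
p=tube_in_hand('w10',rows=(60,230))
P=wcloud('w10');print([(v,*P[v,318].round(1)[1:]) for v in range(6,40,2)])
a=cv2.imread('pics/w10.png')[0:60,280:370];cv2.imwrite('pics/c13.png',cv2.convertScaleAbs(cv2.resize(a,None,fx=8,fy=8,interpolation=cv2.INTER_CUBIC),alpha=1.5,beta=-60))
E
```

```text
{'clock': np.float64(13.35), 'eef_pos': array([570.8937,  29.3131,  79.3875]), 'eef_rot': array([-3.1394e+00,  2.9000e-03,  1.6203e+00]), 'wrist_force': array([ -9.7863, -13.2892,   4.7741]), 'moment': array([-2.4912,  1.8698,  0.0751]), 'finger_gap': np.float64(24.7811)}
tool-frame axis y@x=60, dy/dx, z@60, dz/dx: [ 1.02500e+00  6.60000e-03 -4.55114e+01 -4.00000e-03] rms 0.5 1966
[(6, np.float64(101.2), np.float64(284.1)), (8, np.float64(101.2), np.float64(284.1)), (10, np.float64(101.2), np.float64(284.1)), (12, np.float64(101.2), np.float64(284.1)), (14, np.float64(101.2), np.float64(284.1)), (16, np.float64(101.2), np.float64(284.1)), (18, np.float64(101.2), np.float64(284.1)), (20, np.float64(101.2), np.float64(284.1)), (22, np.float64(101.2), np.float64(284.1)), (24, np.float64(101.2), np.float64(284.1)), (26, np.float64(101.2), np.float64(284.1)), (28, np.float64(101.2), np.float64(284.1)), (30, np.float64(101.2), np.float64(284.1)), (32, np.float64(101.2), np.float64(284.1)), (34, np.float64(101.2), np.float64(284.1)), (36, np.float64(101.2), np.float64(284.1)), (38, np.float64(101.2), np.float64(284.1))]
```

View pics/c13.png

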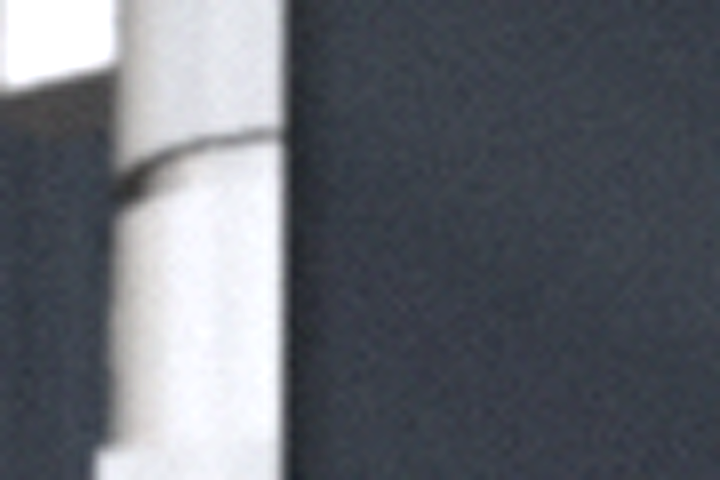

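```bash
python3 - <<'E'
from h import *
g=cv2.imread('pics/w10.png').astype(float).mean(2)
for u in(300,305,310,313):
    print(u,g[10:34,u].round().astype(int).tolist())
for v in(16,17,18,19,20,22,24):print(v,wray('w10',312,v,137.5).round(1),wray('w10',300,v,133).round(1))
for n in('scene','side'):
    p,d=optics.camera(n); cv2.imwrite(f"pics/{n}4.png",p[:,:,::-1]); np.save(f"pics/{n}4.npy",d)
a=cv2.imread('pics/scene4.png')[140:270,350:490];b=cv2.imread('pics/side4.png')[85:225,290:400]
cv2.imwrite('pics/c14.png',cv2.convertScaleAbs(np.hstack([cv2.resize(a,(430,400),interpolation=2),cv2.resize(b,(315,400),interpolation=2)]),alpha=1.5))
E
```

```text
300 [188, 187, 186, 188, 185, 185, 186, 179, 154, 115, 123, 144, 146, 155, 172, 190, 194, 194, 193, 194, 196, 195, 196, 196]
305 [190, 190, 189, 191, 190, 188, 182, 142, 141, 173, 189, 194, 195, 202, 208, 207, 205, 207, 208, 207, 206, 207, 208, 207]
310 [193, 195, 193, 193, 193, 184, 157, 141, 172, 191, 194, 197, 200, 203, 203, 205, 204, 207, 206, 206, 203, 206, 205, 206]
313 [194, 193, 193, 192, 194, 179, 148, 154, 189, 199, 200, 203, 205, 204, 206, 208, 207, 206, 208, 208, 209, 207, 207, 208]
16 [563.  152.  137.5] [556.9 153.3 133. ]
17 [563.  151.4 137.5] [557.  152.8 133. ]
18 [563.  150.9 137.5] [557.  152.2 133. ]
19 [563.  150.4 137.5] [557.  151.7 133. ]
20 [563.1 149.9 137.5] [557.  151.2 133. ]
22 [563.1 148.8 137.5] [557.1 150.1 133. ]
24 [563.2 147.8 137.5] [557.2 149.  133. ]
```

View pics/c14.png

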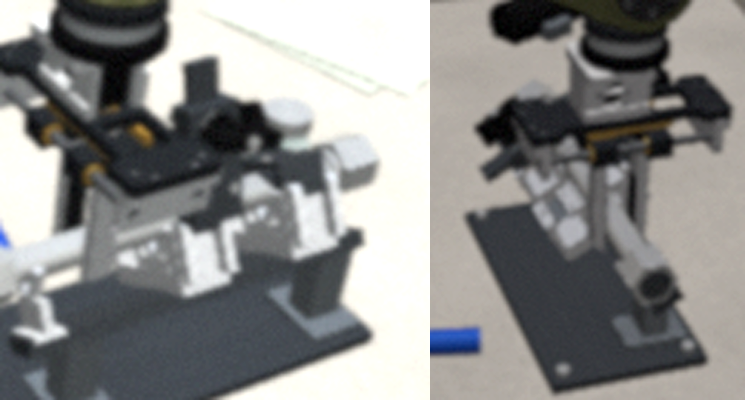

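There's still a gap of about 2–3 mm: the dark line is at row 17 and the loose end near row 24. The V friction took the push. I'll ease off along n, then push on along y.

>>> jog_arm --deltas "-0.5 -0.5 -0.6 0 15; -0.5 -0.8 -1.2 0 15; -0.5 -0.8 -1.2 0 15; 0 -0.8 -1.2 0 15; 0.4 -0.8 -1.2 0 15; 0.8 -0.8 -1.2 0 15; 1.2 -0.8 -1.2 0 15; 1.5 -0.8 -1.2 0 15; 1.5 -0.8 -1.2 0 15; 1.5 -0.8 -1.2 0 15" --squeeze 30

```text
clock: 14.75
eef_pos: [570.8, 32.3, 80.4]
eef_rot: [-3.141, 0.001, 1.621]
wrist_force: [-3.9, -6.0, -2.5]
finger_gap: 24.6
```

```bash
python3 - <<'E'
from h import *
s=wcap('w11');print({k:np.round(v,4) for k,v in s.items() if k in('eef_pos','eef_rot','wrist_force','moment','finger_gap','clock')})
p=tube_in_hand('w11',rows=(60,230))
g=cv2.imread('pics/w11.png').astype(float).mean(2)
for u in(300,305,310,313):
    print(u,g[10:34,u].round().astype(int).tolist())
a=cv2.imread('pics/w11.png')[0:60,270:330];cv2.imwrite('pics/c15.png',cv2.convertScaleAbs(cv2.resize(a,None,fx=9,fy=9,interpolation=cv2.INTER_CUBIC),alpha=1.5,beta=-80))
E
```

```text
{'clock': np.float64(14.75), 'eef_pos': array([570.7924,  32.276 ,  80.3801]), 'eef_rot': array([-3.1414e+00,  8.0000e-04,  1.6207e+00]), 'wrist_force': array([-3.9104, -6.0436, -2.4562]), 'moment': array([-1.0304e+00,  6.2910e-01,  1.0000e-04]), 'finger_gap': np.float64(24.6321)}
tool-frame axis y@x=60, dy/dx, z@60, dz/dx: [ 1.13500e+00  4.80000e-03 -4.59526e+01 -1.08000e-02] rms 0.49 1627
300 [190, 189, 186, 187, 188, 189, 188, 190, 189, 187, 189, 190, 189, 192, 191, 193, 193, 195, 194, 194, 192, 194, 195, 197]
305 [189, 193, 194, 192, 193, 195, 194, 193, 192, 193, 193, 198, 202, 208, 207, 211, 210, 210, 208, 210, 210, 209, 208, 212]
310 [195, 195, 197, 197, 198, 196, 196, 198, 199, 197, 196, 198, 202, 208, 206, 206, 208, 207, 208, 205, 209, 205, 207, 204]
313 [195, 196, 196, 196, 198, 195, 197, 196, 197, 196, 198, 202, 210, 211, 211, 212, 209, 209, 213, 211, 212, 210, 208, 211]
```

View pics/c15.png

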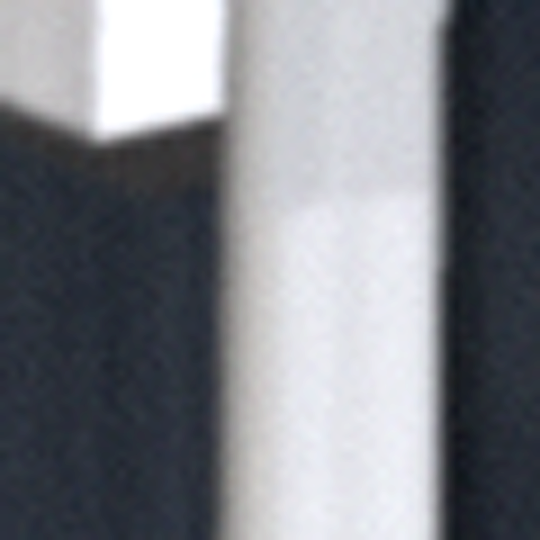

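It's butted now: no gap line, only a shade step at row 22. I'll lower slightly into the Vs and release.

>>> jog_arm --deltas "0 0.3 0.4 0 15; 0 0.5 0.8 0 15; 0 0.5 0.8 0 15; 0 0.5 0.8 0 28; 0 0.5 0.8 0 34; 0 0.5 0.8 0 42; 0 0.5 0.8 0 52; 0 0.5 0.8 0 60; 0 0.5 0.8 0 60; 0 0.5 0.8 0 60"

```text
clock: 16.05
eef_pos: [571.4, 32.8, 79.6]
eef_rot: [3.142, -0.0, 1.621]
wrist_force: [-0.2, 0.2, -0.5]
finger_gap: 59.8
```

```bash
python3 - <<'E'
from h import *
s=wcap('w12');print({k:np.round(v,4) for k,v in s.items() if k in('eef_pos','eef_rot','wrist_force','moment','finger_gap','clock')})
p=tube_in_hand('w12',rows=(60,230))
z=np.load('pics/w12.npz');R=Rt.from_euler('xyz',z['rot']).as_matrix()
for x in(120,72,-48):
    print('loose axis at',x,(z['pos']+R@[x,p[0]+p[1]*(x-60),p[2]+p[3]*(x-60)]).round(1))
a=cv2.imread('pics/w12.png')[0:240,200:470];cv2.imwrite('pics/c16.png',cv2.resize(a,None,fx=2.5,fy=2.5,interpolation=cv2.INTER_CUBIC))
E
```

```text
{'clock': np.float64(16.05), 'eef_pos': array([571.3523,  32.7975,  79.6219]), 'eef_rot': array([ 3.1416, -0.    ,  1.6208]), 'wrist_force': array([-0.2451,  0.2185, -0.5203]), 'moment': array([-0.0376,  0.0804, -0.0014]), 'finger_gap': np.float64(59.7727)}
tool-frame axis y@x=60, dy/dx, z@60, dz/dx: [ 5.20000e-01  5.60000e-03 -4.65417e+01 -1.36000e-02] rms 0.49 1273
loose axis at 120 [566.2 152.7 127. ]
loose axis at 72 [568.3 104.7 126.3]
loose axis at -48 [573.7 -15.1 124.7]
```

View pics/c16.png

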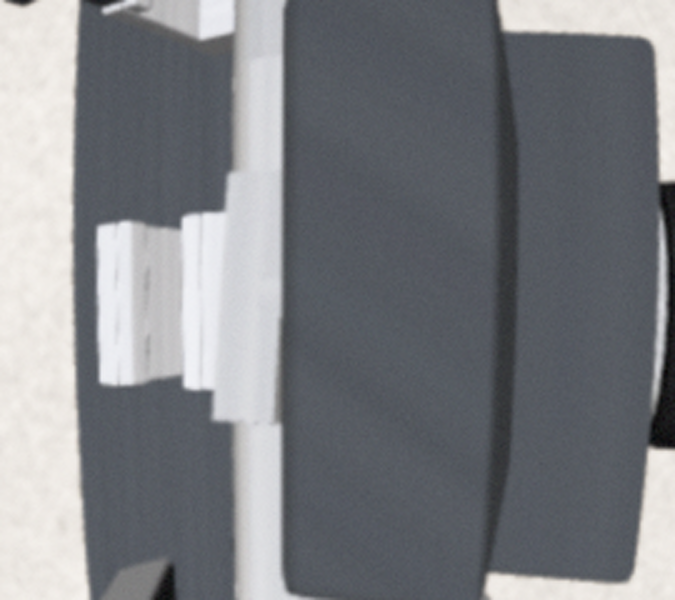

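Released, with near-zero force. Backing straight up to inspect from above.

>>> jog_arm --deltas "0 0 -15 0 60; -2 0 -35 0 60; -5 0 -60 0 60; -10 0 -90 0 60; -18 0 -120 0 60; -25 0 -145 0 60; -30 0 -165 0 40; -30 0 -175 0 20; -30 0 -180 0 0; -30 0 -180 0 0"

```text
clock: 17.35
eef_pos: [572.8, 3.0, 259.4]
eef_rot: [-3.141, -0.0, 1.621]
wrist_force: [-0.6, 0.5, -1.2]
finger_gap: 23.3
```

```bash
python3 - <<'E'
from h import *
s=wcap('w13');print({k:np.round(v,4) for k,v in s.items() if k in('eef_pos','eef_rot','wrist_force','finger_gap','clock')})
a=cv2.imread('pics/w13.png')[0:300,200:470];cv2.imwrite('pics/c17.png',cv2.resize(a,None,fx=2,fy=2,interpolation=cv2.INTER_CUBIC))
for n in('scene','side'):
    p,d=optics.camera(n); cv2.imwrite(f"pics/{n}5.png",p[:,:,::-1]); np.save(f"pics/{n}5.npy",d)
a=cv2.imread('pics/scene5.png')[140:290,340:490];b=cv2.imread('pics/side5.png')[85:225,290:400]
cv2.imwrite('pics/c18.png',cv2.convertScaleAbs(np.hstack([cv2.resize(a,(430,430),interpolation=2),cv2.resize(b,(340,430),interpolation=2)]),alpha=1.5))
E
```

```text
{'clock': np.float64(17.35), 'eef_pos': array([572.7663,   3.0368, 259.4394]), 'eef_rot': array([-3.1413, -0.    ,  1.621 ]), 'wrist_force': array([-0.6409,  0.548 , -1.2268]), 'finger_gap': np.float64(23.3)}
```

View pics/c17.png

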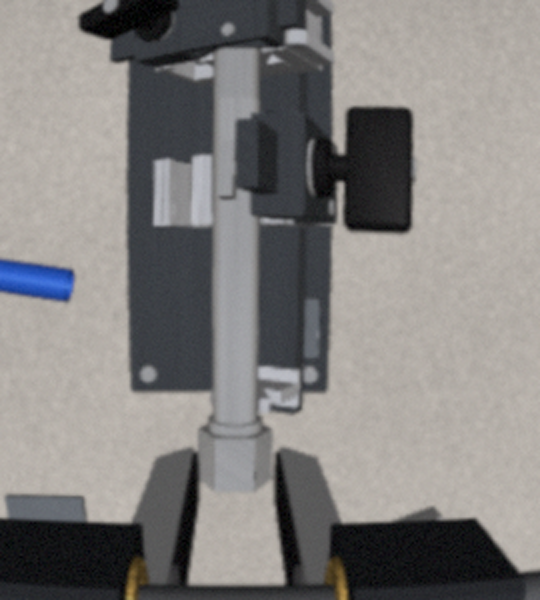

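View pics/c18.png

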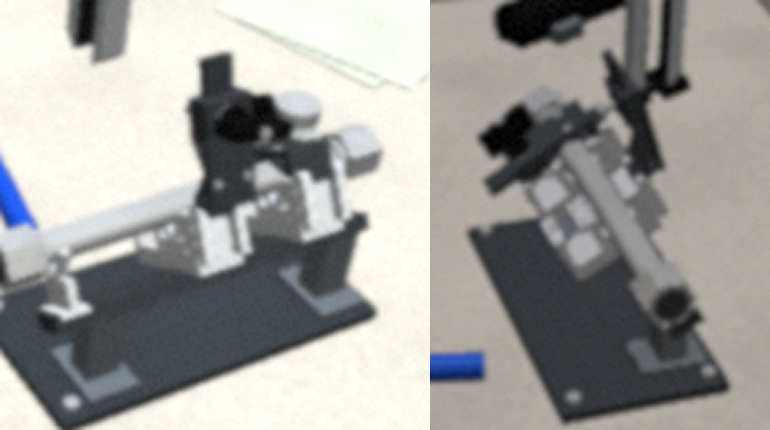

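The tube lies in the jaw and on the support. Now I'll check its axis numerically and find the cap angle.

```bash
python3 - <<'E'
from h import *
from scipy.optimize import least_squares
P=wcloud('w13')
def fit(r,c,lo=115,hi=145):
    Q=P[r[0]:r[1],c[0]:c[1]].reshape(-1,3);Q=Q[(Q[:,2]>lo)&(Q[:,2]<hi)&(abs(Q[:,0]-(566+.0505*(150-Q[:,1])))<16)]
    y0=Q[:,1].mean()
    f=lambda p:np.hypot(Q[:,0]-p[0]-p[1]*(Q[:,1]-y0),Q[:,2]-p[2]-p[3]*(Q[:,1]-y0))-12.7
    r=least_squares(f,[Q[:,0].mean(),-.05,125,0],loss='soft_l1');print('y0',y0.round(1),r.x.round(4),np.std(r.fun).round(2),len(Q))
fit((100,205),(300,335)); fit((28,46),(305,332))
fit((28,205),(300,335))
g=cv2.imread('pics/w13.png').astype(float).mean(2);print(g[24:66,314:322].mean(1).round().astype(int).tolist())
# cap points
M=cv2.imread('pics/w13.png').astype(int)
Q=P[40:125,315:410].reshape(-1,3);Q=Q[(Q[:,2]>150)&(Q[:,2]<300)]
c,s=np.cos(.0505),np.sin(.0505);W=np.array([566.3,151.3,125])
D=Q-W; xf=D[:,0]*c+D[:,1]*s; yf=-D[:,0]*s+D[:,1]*c
U=xf*.866+D[:,2]*.5-36; N=-xf*.5+D[:,2]*.866   # rel hinge
for n,(u,v) in {'tabtop':(322,75),'tabtop2':(322,85),'knobtop':(388,80)}.items(): 
    print(n,P[v,u].round(1))
m=(yf>-70)&(yf<-26);r=np.hypot(U,N)
print('max r',np.sort(r[m])[-5:]);
for i in np.argsort(-r*m)[:8]:print(U[i].round(1),N[i].round(1),yf[i].round(1),'ang from -u',np.arctan2(N[i],-U[i]).round(3))
for nme in('scene','side'):
    C=cloud(nme,np.load(f'pics/{nme}5.npy')).reshape(-1,3);D=C-W
    xf=D[:,0]*c+D[:,1]*s; yf=-D[:,0]*s+D[:,1]*c;U=xf*.866+D[:,2]*.5-36; N=-xf*.5+D[:,2]*.866;r=np.hypot(U,N)
    m=(yf>-64)&(yf<-32)&(r<122)&(r>96)&(N>60)&(D[:,2]<150)
    print(nme,m.sum(),'tab ang',np.percentile(np.arctan2(N[m],-U[m]),[5,50,95]).round(3),'z max',C[m][:,2].max() if m.any() else 0)
E
```

```text
y0 39.6 [ 5.711112e+02 -4.760000e-02  1.253618e+02  1.170000e-02] 0.88 2447
y0 166.2 [ 5.650961e+02 -3.740000e-02  1.245385e+02 -4.300000e-03] 0.72 418
y0 70.3 [ 5.695924e+02 -4.850000e-02  1.253871e+02  2.400000e-03] 1.03 3402
[125, 145, 150, 149, 150, 149, 149, 149, 150, 149, 149, 149, 149, 149, 149, 149, 149, 148, 149, 149, 149, 148, 149, 150, 152, 156, 156, 156, 156, 157, 156, 156, 157, 156, 152, 137, 120, 112, 109, 109, 110, 110]
tabtop [571.1 105.2 256.3]
tabtop2 [571.5  98.2 258. ]
knobtop [620.7 108.8 233.2]
max r [119.80508742 119.81758751 119.96276294 119.98134741 120.63942512]
34.4 115.6 -48.9 ang from -u 1.86
32.7 115.4 -46.7 ang from -u 1.847
33.4 115.2 -52.1 ang from -u 1.853
33.9 114.9 -50.1 ang from -u 1.858
34.6 114.7 -38.6 ang from -u 1.864
37.0 113.7 -43.4 ang from -u 1.885
36.4 113.9 -44.1 ang from -u 1.88
33.8 114.7 -36.5 ang from -u 1.858
scene 176 tab ang [1.837 1.889 2.452] z max 259.5111705638775
side 57 tab ang [1.791 1.816 1.866] z max 260.5656507619571
```

The tube is seated with its axis at z≈125.4 and its yaw correct, and it's butted. The cap angle is about 1.80, with the tab top at z≈260. Next I'll put the closed fingers behind the tab.

>>> jog_arm --deltas "0 5 -12 0 0; 10 15 -20 0 0; 25 37 -20 0 0; 45 37 -20 0 0; 65 37 -20 0 0; 85 37 -20 0 0; 97 37 -18 0 0; 100.5 37 -5 0 0; 100.5 37 15 0 0; 100.5 37 25 0 0" --squeeze 40

```text
clock: 18.75
eef_pos: [604.3, 104.7, 232.8]
eef_rot: [-3.14, 0.0, 1.62]
wrist_force: [-0.5, 0.8, 0.5]
finger_gap: 0.7
```

```bash
cat >> h.py <<'E'
W0=np.array([566.3,151.3,125.]);cy,sy=np.cos(.0505),np.sin(.0505)
def toF(X):
    D=np.atleast_2d(X)-W0;return np.c_[D[:,0]*cy+D[:,1]*sy,-D[:,0]*sy+D[:,1]*cy,D[:,2]+125]
def look(i):
    s=manip.read_state();print({k:np.round(v,3).tolist() for k,v in s.items() if k in('eef_pos','eef_rot','wrist_force','finger_gap','clock')},'F',toF(s['eef_pos']).round(1),'tipz',(s['eef_pos'][2]+26.5).round(1))
    im=[]
    for n in('scene','side'):
        p,d=optics.camera(n); cv2.imwrite(f"pics/{n}{i}.png",p[:,:,::-1]); np.save(f"pics/{n}{i}.npy",d);im.append(p[:,:,::-1])
    cv2.imwrite(f'pics/L{i}.png',cv2.convertScaleAbs(np.hstack([cv2.resize(im[0][130:270,360:500],(400,400),interpolation=2),cv2.resize(im[1][75:215,280:420],(400,400),interpolation=2)]),alpha=1.6))
E
python3 -c "
from h import *
look(6)"
```

```text
{'clock': 18.75, 'eef_pos': [604.29, 104.675, 232.809], 'eef_rot': [-3.14, 0.0, 1.62], 'wrist_force': [-0.508, 0.832, 0.511], 'finger_gap': 0.736} F [[ 35.6 -48.5 232.8]] tipz 259.3
```

View pics/L6.png

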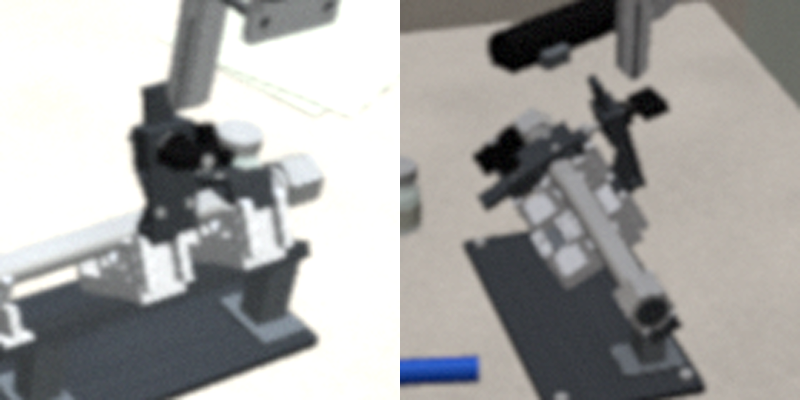

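I'll twist a quarter turn so the 16 mm side of the fingers runs along the push direction, while computing the push path.

>>> jog_arm --deltas "0 0 0 -0.16 0; 0 0 0 -0.33 0; 0 0 0 -0.5 0; 0 0 0 -0.67 0; 0 0 0 -0.84 0; 0 0 0 -1.01 0; 0 0 0 -1.18 0; 0 0 0 -1.35 0; 0 0 0 -1.5 0; 0 0 0 -1.57 0"

```text
clock: 20.1
eef_pos: [605.0, 104.9, 235.3]
eef_rot: [3.142, 0.001, -3.089]
wrist_force: [-0.1, -0.3, 0.5]
finger_gap: 0.2
```

```bash
python3 - <<'E'
from h import *
look(7)
H=np.array([36*.866,125+18]);hw=8
def cap(th,r,z):
    u=np.array([.866,.5]);n=np.array([-.5,.866]);d=-np.cos(th)*u+np.sin(th)*n;zc=np.cos(th)*n+np.sin(th)*u
    return H+r*d+z*zc
for th in(1.8,1.6,1.4,1.2,1.0,.8,.6,.52):
    for r in(108,112):
        c=cap(th,r,12);print(th,'front',r,'xc',(c[0]+hw).round(1),'eefz',(c[1]-26.5).round(1),end=' | ')
    print()
for th in(.5,.4,.3,.2,.1,0,-.05):
    for r in(110,114):
        c=cap(th,r,12);print(th,'rear',r,'xc',(c[0]-hw).round(1),'eefz',(c[1]-26.5).round(1),end=' | ')
    print()
E
```

```text
{'clock': 20.1, 'eef_pos': [604.997, 104.862, 235.31], 'eef_rot': [3.142, 0.001, -3.089], 'wrist_force': [-0.065, -0.321, 0.514], 'finger_gap': 0.228} F [[ 36.3 -48.3 235.3]] tipz 261.8
1.8 front 108 xc 19.3 eefz 223.3 | 1.8 front 112 xc 18.2 eefz 227.2 | 
1.6 front 108 xc -1.5 eefz 217.3 | 1.6 front 112 xc -3.4 eefz 220.8 | 
1.4 front 108 xc -20.7 eefz 207.2 | 1.4 front 112 xc -23.3 eefz 210.2 | 
1.2 front 108 xc -37.5 eefz 193.5 | 1.2 front 112 xc -40.7 eefz 196.0 | 
1.0 front 108 xc -51.3 eefz 176.7 | 1.0 front 112 xc -54.8 eefz 178.5 | 
0.8 front 108 xc -61.4 eefz 157.5 | 0.8 front 112 xc -65.3 eefz 158.6 | 
0.6 front 108 xc -67.6 eefz 136.7 | 0.6 front 112 xc -71.6 eefz 137.0 | 
0.52 front 108 xc -68.9 eefz 128.1 | 0.52 front 112 xc -72.9 eefz 128.1 | 
0.5 rear 110 xc -87.1 eefz 125.9 | 0.5 rear 114 xc -91.1 eefz 125.8 | 
0.4 rear 110 xc -87.5 eefz 114.8 | 0.4 rear 114 xc -91.4 eefz 114.4 | 
0.3 rear 110 xc -86.7 eefz 103.8 | 0.3 rear 114 xc -90.6 eefz 102.9 | 
0.2 rear 110 xc -84.9 eefz 92.9 | 0.2 rear 114 xc -88.7 eefz 91.6 | 
0.1 rear 110 xc -82.0 eefz 82.2 | 0.1 rear 114 xc -85.7 eefz 80.6 | 
0 rear 110 xc -78.1 eefz 71.9 | 0 rear 114 xc -81.5 eefz 69.9 | 
-0.05 rear 110 xc -75.7 eefz 66.9 | -0.05 rear 114 xc -79.1 eefz 64.7 |
```

View pics/L7.png

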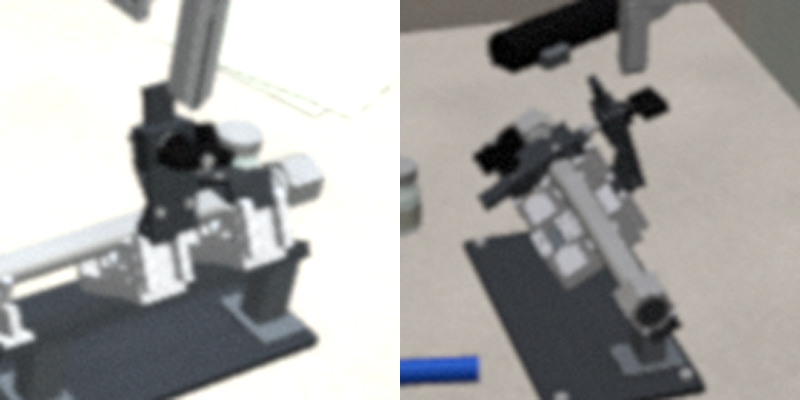

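>>> jog_arm --deltas "2 0 5 0 0; 8 0 10 0 0; 17 0 10 0 0; 27 0 13 0 0; 38 0 16 0 0; 48 0 21 0 0; 58 0 26 0 0; 67 0 33 0 0; 75 0 40 0 0; 75 0 40 0 0"

```text
clock: 21.45
eef_pos: [529.1, 101.3, 194.0]
eef_rot: [-3.141, -0.001, -3.092]
wrist_force: [0.7, 0.6, 1.1]
finger_gap: -0.1
```

```bash
python3 -c "
from h import *
look(8)"
```

```text
{'clock': 21.45, 'eef_pos': [529.149, 101.319, 194.049], 'eef_rot': [-3.141, -0.001, -3.092], 'wrist_force': [0.736, 0.607, 1.111], 'finger_gap': -0.102} F [[-39.6 -48.  194. ]] tipz 220.5
```

View pics/L8.png

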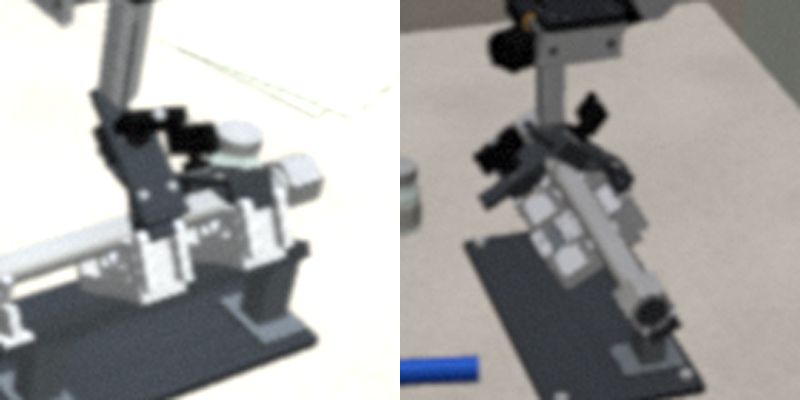

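>>> jog_arm --deltas "8 0 6.5 0 0; 15 0 16 0 0; 21 0 25.5 0 0; 26 0 35 0 0; 29 0 46 0 0; 33 0 57 0 0; 36 0 66 0 0; 42 0 78 0 0; 45 0 89 0 0; 46.5 0 98 0 0"

```text
clock: 22.8
eef_pos: [483.1, 99.1, 95.9]
eef_rot: [-3.142, -0.0, -3.092]
wrist_force: [0.2, 0.3, 1.0]
finger_gap: 0.5
```

```bash
python3 -c "
from h import *
look(9)"
```

```text
{'clock': 22.8, 'eef_pos': [483.148, 99.054, 95.885], 'eef_rot': [-3.142, -0.0, -3.092], 'wrist_force': [0.21, 0.284, 1.047], 'finger_gap': 0.538} F [[-85.7 -48.   95.9]] tipz 122.4
```

View pics/L9.png

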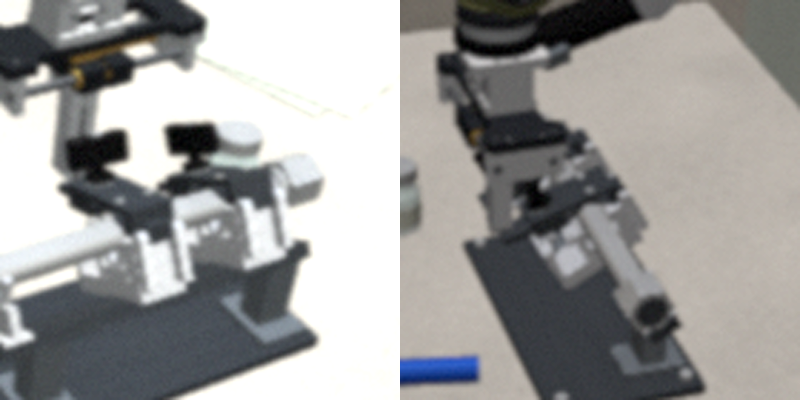

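>>> jog_arm --deltas "0 0 4 0 0; 0 0 8 0 0; -0.5 0 12 0 0; -1.5 0 16 0 0; -3 0 20 0 0; -4 0 23 0 0; -5 0 25.5 0 0; -5 0 27 0 0; -5.5 0 28 0 0; -5.5 0 28 0 0"

```text
clock: 24.15
eef_pos: [488.9, 99.4, 70.6]
eef_rot: [-3.142, 0.0, -3.092]
wrist_force: [-16.5, -2.3, 29.0]
finger_gap: 0.3
```

```bash
python3 -c "
from h import *
look(10)"
```

```text
{'clock': 24.15, 'eef_pos': [488.879, 99.383, 70.612], 'eef_rot': [-3.142, 0.0, -3.092], 'wrist_force': [-16.466, -2.309, 29.015], 'finger_gap': 0.273} F [[-79.9 -47.9  70.6]] tipz 97.1
```

View pics/L10.png

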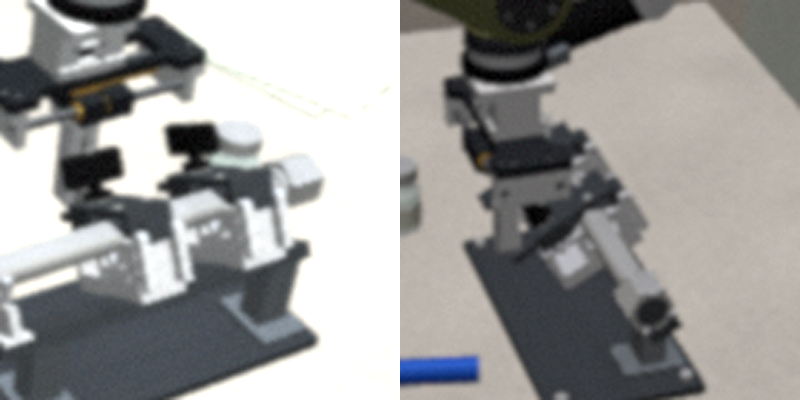

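The cap is at a hard stop. The reaction of 33 N is along n, and the tab sits at n≈11.8 against the expected 12, so θ≈0. Backing off to look at the knob.

>>> jog_arm --deltas "3 0 -8 0 0; 8 0 -20 0 0; 12 0 -35 0 0; 15 0 -50 0 0; 18 0 -65 0 0; 20 0 -80 0 0; 20 0 -95 0 0; 20 0 -105 0 0; 20 0 -110 0 0; 20 0 -110 0 0"

```text
clock: 25.5
eef_pos: [469.0, 98.4, 178.6]
eef_rot: [-3.142, -0.0, -3.092]
wrist_force: [0.1, 1.1, -0.7]
finger_gap: 0.6
```

```bash
python3 -c "
from h import *
look(11);wcap('w14')
a=cv2.imread('pics/w14.png')[20:300,160:480];cv2.imwrite('pics/c19.png',cv2.convertScaleAbs(cv2.resize(a,None,fx=2.1,fy=2.1,interpolation=2),alpha=1.5))"
```

```text
{'clock': 25.5, 'eef_pos': [468.965, 98.363, 178.621], 'eef_rot': [-3.142, -0.0, -3.092], 'wrist_force': [0.126, 1.103, -0.667], 'finger_gap': 0.56} F [[-99.9 -48.  178.6]] tipz 205.1
```

View pics/c19.png

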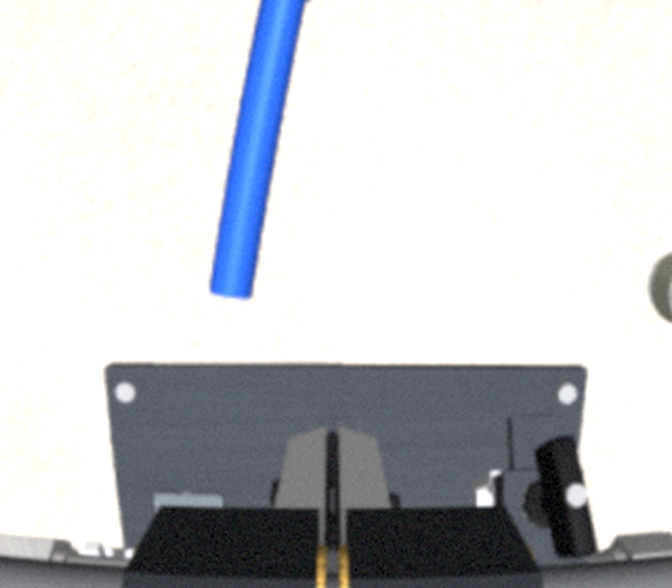

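View pics/L11.png

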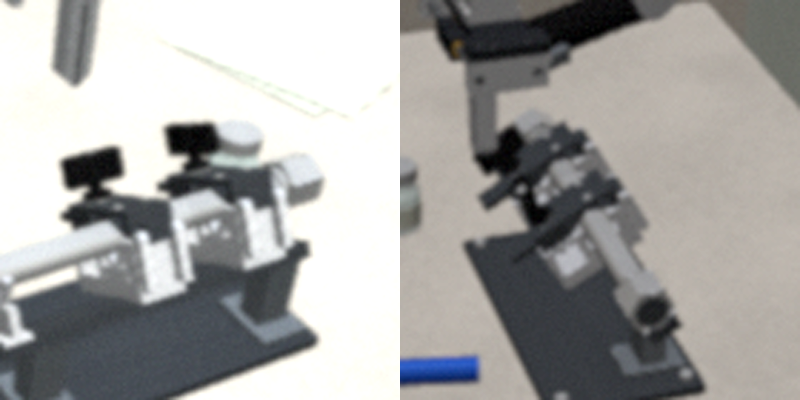

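```bash
cat >> h.py <<'E'
def wing(i,ver=True):
    for n in('scene','side'):
        C=cloud(n,np.load(f'pics/{n}{i}.npy')).reshape(-1,3);F=toF(C)
        U=F[:,0]*.866+(F[:,2]-125)*.5-36;N=-F[:,0]*.5+(F[:,2]-125)*.866
        m=(N>36)&(N<68)&(abs(U+74)<32)&(abs(F[:,1]+48)<32)
        q=np.c_[U[m]+74,F[m][:,1]+48,N[m]];
        if len(q)<10: print(n,'few',len(q));continue
        w=q[:,:2]-np.median(q[:,:2],0);e=np.linalg.svd(w,full_matrices=False)[2][0];e=e*np.sign(e[1]+1e-9)
        print(n,len(q),'ctr',np.median(q,0).round(1),'min',np.percentile(q,2,0).round(1),'max',np.percentile(q,98,0).round(1),'phi',np.arctan2(e[0],e[1]).round(2))
        # cap face theta: points on cap outer face r 20..60
        m=(abs(U+40)<18)&(abs(F[:,1]+48)<18)&(N>10)&(N<35)
        if m.sum()>8:
            k=np.polyfit(U[m],N[m],1);print('  cap face slope',k[0].round(3),'N@-40',np.polyval(k,-40).round(1),m.sum())
E
python3 -c "
from h import *
wing(11)"
```

```text
scene 254 ctr [ 3.5 -1.8 49.1] min [ -6.6 -24.1  36.2] max [ 9.2 23.3 60.8] phi 0.16
  cap face slope -0.069 N@-40 20.4 69
side 104 ctr [ -3.  -10.9  59.9] min [-11.4 -27.9  39.8] max [ 5.1 21.9 65.3] phi 0.17
  cap face slope 0.041 N@-40 23.3 120
```

Knob at about 0.16 with the cap shut. Next I'll put the fingertip behind the -y end of the wing.

>>> jog_arm --deltas "-5 -12 0 0 0; -25 -24 0 0 0; -45 -27 0 0 0; -60 -27 2 0 0; -64.6 -27 10 0 0; -64.6 -27 22 0 0; -64.6 -27 34 0 0; -64.6 -27 45 0 0; -64.6 -27 53 0 0; -64.6 -27 53 0 0"

```text
clock: 26.9
eef_pos: [534.5, 74.6, 125.1]
eef_rot: [-3.142, -0.001, -3.092]
wrist_force: [0.6, 0.3, 0.2]
finger_gap: 0.2
```

```bash
python3 -c "
from h import *
look(12)"
```

```text
{'clock': 26.9, 'eef_pos': [534.507, 74.587, 125.1], 'eef_rot': [-3.142, -0.001, -3.092], 'wrist_force': [0.602, 0.327, 0.247], 'finger_gap': 0.208} F [[-35.6 -75.  125.1]] tipz 151.6
```

View pics/L12.png

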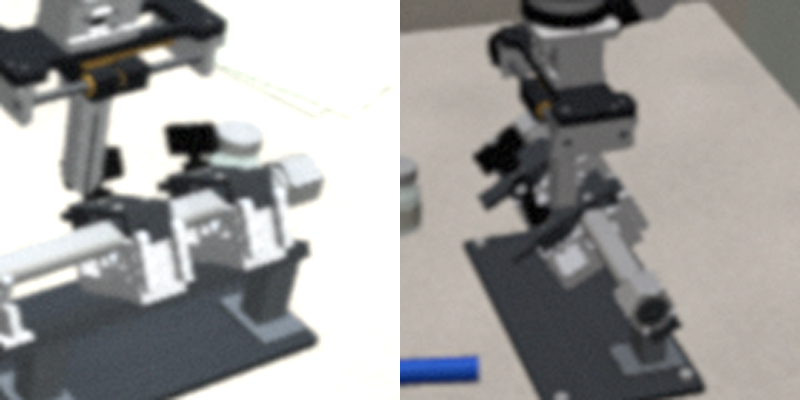

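>>> jog_arm --deltas "4 0 2.3 0 0; 8 0 4.6 0 0; 11 0 6.3 0 0; 14 0 8 0 0; 17 0 9.8 0 0; 20 0 11.5 0 0; 22.5 0 13 0 0; 25 0 14.4 0 0; 27 0 15.6 0 0; 29 0 16.7 0 0"

```text
clock: 28.25
eef_pos: [508.0, 73.0, 110.5]
eef_rot: [-3.141, 0.006, -3.093]
wrist_force: [2.3, 0.2, 1.6]
finger_gap: 0.5
```

```bash
python3 -c "
from h import *
look(13);wing(13)"
```

```text
{'clock': 28.25, 'eef_pos': [507.981, 73.026, 110.547], 'eef_rot': [-3.141, 0.006, -3.093], 'wrist_force': [2.288, 0.202, 1.593], 'finger_gap': 0.46} F [[-62.2 -75.2 110.5]] tipz 137.0
scene 259 ctr [ 8.2 -2.  49.7] min [ -6.  -31.6  36.9] max [21.6 15.4 66.2] phi 0.27
  cap face slope -0.059 N@-40 20.9 69
side 59 ctr [-17.9 -12.9  57.8] min [-26.2 -30.7  40. ] max [18.6  6.9 65.3] phi 1.0
  cap face slope 0.025 N@-40 22.9 126
```

View pics/L13.png

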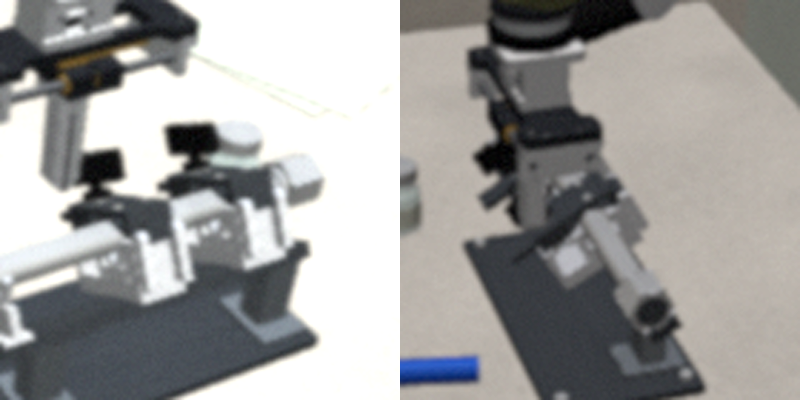

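The force fell to about 2 N, so it has probably snapped over. I'll push a little further to be sure, then withdraw up and back.

>>> jog_arm --deltas "1.7 0 1 0 0; 3.5 0 2 0 0; 4.3 0 2.5 0 0; 4.3 0 2.5 0 0; 2 -4 -2 0 0; 0 -10 -20 0 0; 0 -10 -45 0 0; 0 -10 -70 0 0; 10 -10 -90 0 0; 20 -10 -105 0 0"

```text
clock: 29.6
eef_pos: [486.2, 62.0, 215.0]
eef_rot: [-3.142, 0.001, -3.093]
wrist_force: [-0.3, -0.1, 0.2]
finger_gap: 0.9
```

```bash
python3 -c "
from h import *
look(14);wing(14)"
```

```text
{'clock': 29.6, 'eef_pos': [486.185, 61.98, 215.011], 'eef_rot': [-3.142, 0.001, -3.093], 'wrist_force': [-0.315, -0.052, 0.231], 'finger_gap': 0.878} F [[-84.5 -85.2 215. ]] tipz 241.5
scene 202 ctr [ 6.5 -2.9 49.6] min [-23.4  -8.7  37. ] max [24.4  8.1 60.9] phi 1.35
  cap face slope -0.062 N@-40 20.7 67
side 193 ctr [-3.3 -4.7 53.7] min [-26.4 -10.9  37.6] max [20.4  4.1 65.2] phi 1.41
  cap face slope -0.008 N@-40 23.5 123
```

View pics/L14.png

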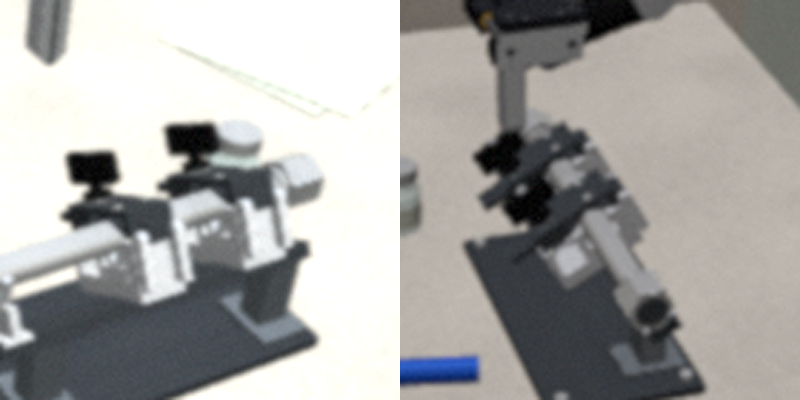

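The knob reads 1.35–1.41 in the two views, and the cap is still shut. One last look at the butt joint from above.

>>> jog_arm --deltas "-5 5 -20 0 0; -20 18 -40 0 0; -45 36 -50 0 0; -70 55 -50 0 0; -90 70 -50 0 0; -100 78 -50 0 0; -104 80 -50 0 0; -104 80 -50 0 0; -104 80 -50 0 0; -104 80 -50 0 0"

```text
clock: 30.95
eef_pos: [586.1, 146.9, 264.2]
eef_rot: [3.142, 0.0, -3.093]
wrist_force: [-0.9, 0.1, 1.1]
finger_gap: 0.7
```

```bash
python3 - <<'E'
from h import *
s=wcap('w15');print(s['eef_pos'],s['wrist_force'])
look(15);wing(15)
a=cv2.imread('pics/w15.png')[100:300,200:440];cv2.imwrite('pics/c20.png',cv2.convertScaleAbs(cv2.resize(a,None,fx=3,fy=3,interpolation=2),alpha=1.4))
for n in('scene','side'):
    C=cloud(n,np.load(f'pics/{n}15.npy')).reshape(-1,3);F=toF(C);m=(abs(F[:,0])<16)&(F[:,2]>123)&(F[:,2]<145)&(F[:,1]<-75)&(F[:,1]>-160)
    q=F[m];print(n,m.sum(),'z top',np.percentile(q[:,2],95).round(1),[np.median(q[abs(q[:,1]-y)<10][:,0]).round(1) for y in(-85,-115,-145)])
E
```

```text
[586.09482961 146.91253225 264.24658053] [-0.89962448  0.11463868  1.10964721]
{'clock': 31.0, 'eef_pos': [586.145, 146.967, 264.223], 'eef_rot': [3.142, 0.0, -3.093], 'wrist_force': [1.047, 0.35, 0.398], 'finger_gap': 0.316} F [[ 19.6  -5.3 264.2]] tipz 290.7
scene 202 ctr [ 6.3 -2.7 49.8] min [-21.7  -9.1  36.1] max [24.   8.6 60.9] phi 1.33
  cap face slope -0.054 N@-40 20.6 65
side 191 ctr [-2.5 -4.6 54.3] min [-26.5 -10.9  38.5] max [20.3  4.4 65.1] phi 1.42
  cap face slope -0.028 N@-40 23.3 118
scene 365 z top 137.4 [np.float64(6.7), np.float64(6.2), np.float64(6.2)]
side 165 z top 139.4 [np.float64(-9.6), np.float64(-8.6), np.float64(-8.9)]
```

View pics/c20.png

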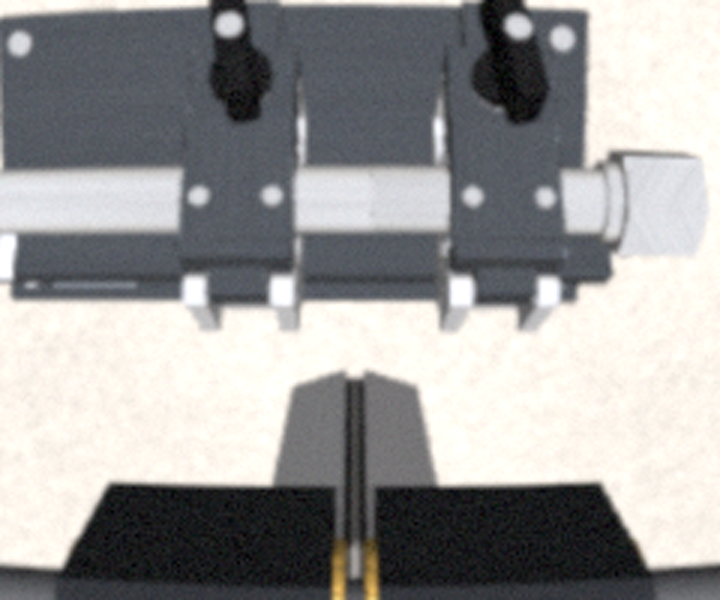

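The joint at about (370,200) is flush, with only a shade step and no gap. Both knobs are turned alike, both caps are shut, and the robot is clear. Signing off.

```bash
python3 -c "
from h import *
print(workorder.sign_off())"
```

```text
the job is handed in; nothing more can be done
None
```

The job is handed in at about 31 s on the robot's clock. The loose tube lies in the open jaw and on the end support, butted against the clamped piece. The cap is shut and the knob is past its click. The sign-off reported no verdict.

**Last checks**
- **Tube:** before the cap was shut, its axis was about 125.4 mm above the bench, against 125 mm expected, and its direction was within about 0.003 rad of the fixture's. The final view from above shows the joint flush with no gap.
- **Cap:** it stopped hard with 33 N straight out of the clamp, and the tab position put it at about 0 rad. Later depth fits of the cap face sloped between -0.06 and +0.04 rad and disagreed between cameras. I trusted the hard stop over them.
- **Knob:** it read 1.33 to 1.42 rad in the two views and lies nearly parallel to the locked clamp's knob.
- **Robot:** clear of everything, with wrist force at noise level.
- **Bystanders:** I kept clear of the gauge, wrench and jar, but did not measure them again at the end.

**What went wrong or disagreed**
- **First grasp:** it closed on air. The cameras put the fingertips about 26 mm above the reported tool point, not the stated 14 mm below it. I used the measured offset from then on.
- **First push to butt the tube:** it stalled 2 to 3 mm short on friction in the V. I eased off slightly and pushed again, which closed the gap.
- **Side camera:** it read about 3 mm off in x against the other two, so I relied on the wrist and scene cameras.

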